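# Load the tube holder and swing its retaining bar home

### The arm

A 6-joint arm with a two-finger parallel gripper is mounted at the origin on a cart in front of the work surface, level with it; the furniture and walls round the work are solid. World frame = base frame: x ahead of the robot, y to its left, z up, the work surface at z = 0. Lengths are in m, angles in rad, forces in N, time in s.
With the tool pointing down it reaches from about 0.3 to 1 m from the base axis. Payload 5.1 kg.
Tool frame: the origin (TCP) lies midway between the tips of the shut fingers; the grasp point (between the pads) lies 19 mm behind it; y points along the fingers, z is the direction in which the jaws open and shut, and the axes are right-handed (so a half turn about y gives the same grasp; the last joint's range is limited). The gripper opens to 95 mm and grips with 3 to 60 N. Pads are 20 mm wide; open, the fingers measure 119 mm over their backs; the gripper's body (75 mm by 180 mm) begins 59 mm behind the grasp point.
Start: joints at [-1.311, 0.124, 1.65, -0, 1.367, -0.083], TCP at [0.218, -0.612, 0.215] pointing down, gripper open.
Joint ranges: [-2.61, 2.61], [-1.02, 2.33], [0.03, 2.71], [-1.35, 4.49], [0.32, 2.68], [-2.91, 2.91]. Speed limits (rad/s): [2.57, 2.57, 3.14, 3.14, 3.14, 3.14].

### API

Orientations are given as a unit quaternion [w, x, y, z].
In Python, from station import monitor, cams, workorder gives the robot as it stands.
- The arm moves only by the shell command python3 -m crank 'ROWS'. ROWS is a JSON object of lists of equal length, an entry for each row: "jaw": the finger opening in m, from 0 to 0.0951; "travel": the shift along the tool's x, y, z in m, a list of three; "rot": the turn, a rotation vector about the tool's x, y, z in degrees, a list of three. A call has 1 to 5 rows; each row is the pose to reach, as a shift and turn from the pose measured when the call began, along the tool's axes at that moment; what a row does not reach only later rows make up. A row lasts 1/12 s, in which the tool goes at most 41.7 mm and 7.16 degrees, less where a joint would pass 70% of its speed; a pose out of reach is approached as far as the arm can. A call with a gripper value outside its range is refused whole. The fingers move at their own pace and stop on an object; the grip force is fixed at half the most. Time passes only in rows, so rows that repeat a pose let the fingers close. It gives the time, the measured TCP pose, the force and the opening at its end, in the units of the state.
- monitor.read_state(): the state, without advancing time (a new reading comes with each control period).
- cams.grab_frame(name): name is "scene" or "side" or "wrist"; returns a dict with "img" (480x640x3 uint8, red, green, blue), "fx", "fy", "cx", "cy" (pixels), "cam_to_world" (4x4, takes a point from camera to world coordinates); the wrist camera has in their place "tool_from_camera" (4x4, takes a point from camera to tool coordinates, whose origin is the TCP and whose axes are the tool frame's). Camera axes: x right, y up, looking along -z (the intrinsics and any distortion apply to the point x, -y, -z); pixel columns grow to the right and rows downward; lengths in m; the calibration is good to about 2 mm. A picture is of the moment at which its call begins: read the wrist's pose just before it. There is no depth.
- workorder.finish_job(): hands the job in, once; it reports no verdict.
The state is a dict: "time_s": time; "qpos": joint angles; "qvel": joint speeds; "joint_torque": joint torques, N m; "ee_pos": TCP position; "ee_rot": TCP orientation; "force": force on the tool from outside, world axes, zero at the start; "wrist_torque": the same for the moment, N m; "opening": finger opening in m.
Only numpy, scipy, OpenCV 4.12 (cv2) and the standard library are available. Lean on these libraries where they do the work, as an engineer would, in place of code of your own. Each camera call takes 0.05 s, during which the arm holds its last target.

### The job

Take the spare sample tube out of the steel tray and lay it in the empty groove of the tube holder, the one marked green, about centred over the two rails; then push the free end of the holder's retaining bar round so that it closes over the tubes and rests against its stop. One of the three small vessels (jar, pot, vial) stands in the bar's way: move it aside before the bar comes round and leave it standing upright on the worktop; the bar must not run into any vessel, no vessel may be tipped over, and the two tubes already in the holder stay where they are.

Things in the scene. Friction and masses are not known exactly. Their poses are not given: they have to be found in the camera images.
- tube_holder: fixed holder: aluminium plate 110 (x) x 260 (y) x 3 mm with two grey V-notched rails, 14 mm thick, at x = -36 and +36 mm, top z = 26 mm; open between them (58 mm) down to the plate. Three V-grooves run along x at y = -45, 0, +45 mm; a tube lying in one spans both rails, axis at z = 24 mm. Origin at the centre of the underside, z up.
- bar_pin (a point): the bar's upright pivot pin, on its axis at the bar's underside (z = 33 mm), at (0, +95) mm in the holder; its post has radius 12 mm and its head (radius 8 mm) reaches z = 48 mm.
- bar_stop (a point): top centre of the steel stop post (radius 5 mm, 45 mm high) that the closed bar rests against, at (14, -92) mm in the holder.
- bar_pivot (a joint): angle of the bar about its pin, rad: 0 = closed, along the holder's -y over all grooves, against the stop; it grows as the bar opens, its end swinging level towards the holder's -x. At angle a the bar points along (-sin a, -cos a) in the holder's x, y. Starts at 1.1 to 1.4 (limit 1.45). Hinge friction 0.12 N m: stays where left; no spring or latch.
- retaining_bar: flat steel bar, 18 mm wide, 8 mm thick, underside at z = 33 mm and top at z = 41 mm over the worktop, reaching 200 mm from the pin along its own -y. Origin on the pin axis at the bar's underside, z up.
- bar_knob (a point): centre of the red upright knob on the bar's free end (diameter 16 mm, from z = 47 to 69 mm above the worktop), 185 mm from the pin axis; this point is at z = 58 mm.
- green_marker: thin green strip (44 x 24 x 1.5 mm) fixed on the base plate under the one empty groove. Origin at the middle of that groove, on top of the plate (z = 3 mm); x along the groove, z up. A tube lying in the groove has its axis 21 mm above this origin.
- spare_tube: loose steel sample tube with brass end caps, a plain cylinder 13 mm in diameter, 90 mm long, 30 g, lying in the steel tray; its own y is its long axis; origin in its middle, on its axis. It can roll.
- tube_1: a like tube that already lies in a groove; it stays there. Origin in its middle, on its axis.
- tube_2: the other tube that already lies in a groove; it stays there. Origin in its middle, on its axis.
- steel_tray: shallow steel tray fixed on the worktop, 121 (x) x 225 (y) x 15 mm high, floor 1 mm above the worktop; it holds the spare tube within 25 mm in x and 50 mm in y of its middle, and fixed tweezers along its +x rim. Origin at the centre of its underside, z up.
- red_lid_jar: white jar with a red lid, 45 mm diameter (lid 38), 78 mm high; loose, upright; origin at the centre of its underside, z up. One of the three vessels stands in the bar's sweep, which one varies; all three are within 0.8 m of the base (another jar and pot among the bottles at the back right are fixed and not meant).
- white_pot: short all-white pot, 41 mm diameter, 42 mm high; loose, upright; origin at the centre of its underside, z up. One of the three vessels stands in the bar's sweep, which one varies; all three are within 0.8 m of the base (another jar and pot among the bottles at the back right are fixed and not meant).
- vial: slim clear vial with a pale cap, 22 mm diameter, 62 mm high; loose, upright; origin at the centre of its underside, z up. One of the three vessels stands in the bar's sweep, which one varies; all three are within 0.8 m of the base (another jar and pot among the bottles at the back right are fixed and not meant).
- keyboard: black keyboard 152 (x) x 436 (y) x 27 mm, fixed bystander, leave it. Origin at the centre of its underside.
- mouse: black mouse 112 (x) x 62 x 36 mm, fixed bystander, leave it. Origin at the centre of its underside.
- screwdriver: red-handled screwdriver, 24 (x) x 171 (y) x 24 mm, fixed bystander, leave it. Origin at the centre of its underside.
- vial_rack: blue vial rack, 66 (x) x 150 (y) x 22 mm, fixed bystander, leave it. Origin at the centre of its underside.
Things that resemble listed ones, but are neither listed nor needed, are in the scene too. There is more than one size of the red_lid_jar; the job needs the smallest.

How it is judged:
By the outcome, as a careful person would: the job done as asked, in the order asked, and still so for the second after the job is handed in, with the robot touching nothing.
It also fails if it takes over 72 s, if anything falls off the work surface, if the arm or the gripper's body presses on something with over 40 N, if the wrist force passes 120 N, or if a joint passes its speed limit or range.

## Working session

There is one attempt and no reset: what is moved stays moved. The work goes in short steps, Python scripts to look and compute and a shell command to move; the robot and the scene stay as the last step left them, time stands still between calls to the robot, and variables do not carry over. Pictures are saved under pics/ and viewed, and the job is handed in when it is done.

```bash
ls; mkdir -p pics; python3 - <<'E'
from station import monitor,cams
import cv2,numpy as np
s=monitor.read_state();print(s)
for n in("scene","side","wrist"):
    f=cams.grab_frame(n);cv2.imwrite(f"pics/{n}0.png",f["img"][:,:,::-1]);print(n,{k:(np.round(v,4).tolist() if k!="img" else 0) for k,v in f.items()})
E
```

```text
pics
{'time_s': 0.0, 'qpos': array([-1.31059040e+00,  1.24497743e-01,  1.65163805e+00, -1.82782249e-05,
        1.36750230e+00, -8.25881064e-02]), 'qvel': array([ 0.00033872,  0.00057185,  0.00072063,  0.00029721, -0.00077052,
        0.00197567]), 'joint_torque': array([-1.82851873e-03, -4.17602563e+01, -3.59935319e+01,  7.74303381e-02,
        4.92529990e-02, -1.91378140e-04]), 'ee_pos': array([ 0.21829019, -0.61158035,  0.21341307]), 'ee_rot': array([ 0.12053426, -0.12067514,  0.69746504, -0.69602552]), 'force': array([ 0.72200038, -0.39863942,  0.75073689]), 'wrist_torque': array([-0.04743088, -0.04153069,  0.01407626]), 'opening': 0.09510419767268577}
scene {'img': 0, 'fx': 494.5673, 'fy': 494.5673, 'cx': 322.8825, 'cy': 244.3869, 'cam_to_world': [[-0.7858, 0.4788, -0.3916, 0.0581], [-0.6185, -0.6087, 0.4969, 0.6592], [-0.0005, 0.6326, 0.7745, 1.0359], [0.0, 0.0, 0.0, 1.0]]}
side {'img': 0, 'fx': 487.8488, 'fy': 487.8488, 'cx': 320.0443, 'cy': 232.5026, 'cam_to_world': [[0.9279, 0.1551, -0.3391, 0.1605], [-0.3728, 0.4069, -0.8339, -0.9092], [0.0087, 0.9002, 0.4353, 0.5662], [0.0, 0.0, 0.0, 1.0]]}
wrist {'img': 0, 'fx': 343.414, 'fy': 343.414, 'cx': 320.257, 'cy': 240.1646, 'tool_from_camera': [[-0.0005, -0.9621, -0.2726, -0.0778], [0.001, 0.2726, -0.9621, -0.1709], [1.0, -0.0007, 0.0009, 0.0013], [0.0, 0.0, 0.0, 1.0]]}
```

View pics/scene0.png

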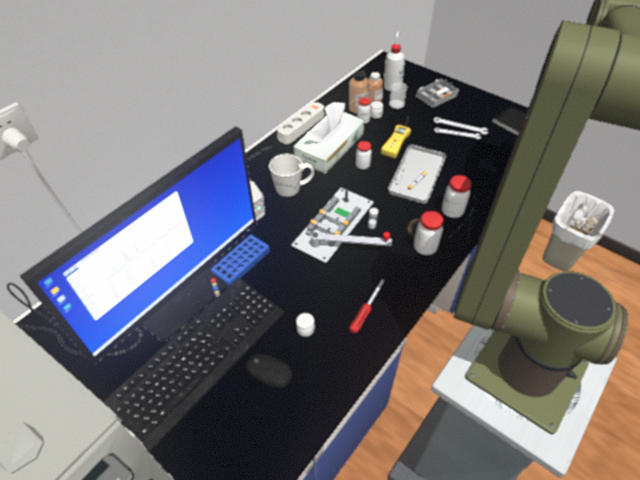

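View pics/side0.png

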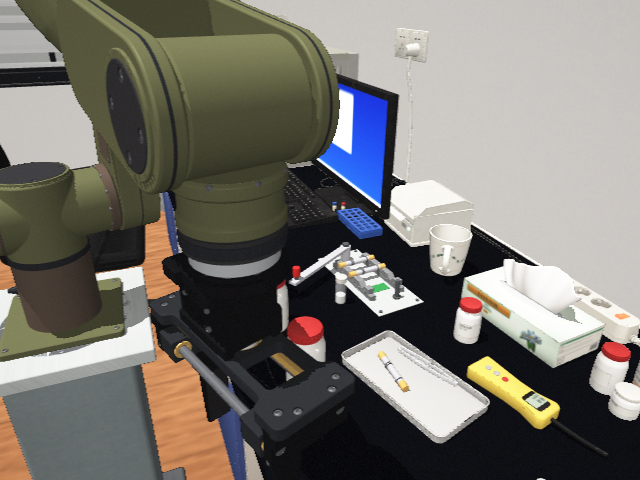

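View pics/wrist0.png

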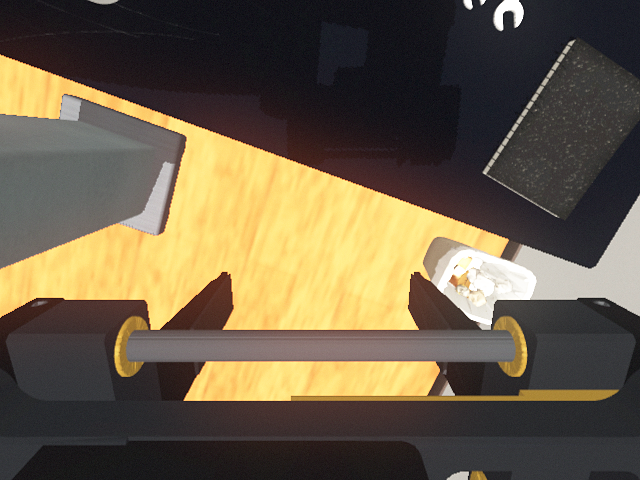

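The scene view shows the holder at about (335,225), the bar from its pin (313,242) to the knob (387,237), the vial at (374,217), the tray at (417,173) and the spare tube at (417,180). I'll enlarge these.

```bash
cat > h.py <<'E'
import numpy as np,cv2
from scipy.spatial.transform import Rotation as R
from station import monitor,cams
def state():
    s=monitor.read_state();q=s["ee_rot"];return s,np.array(s["ee_pos"]),R.from_quat([q[1],q[2],q[3],q[0]]).as_matrix()
def cam(n):
    s,p,M=state();f=cams.grab_frame(n)
    if "cam_to_world" in f: T=np.array(f["cam_to_world"])
    else:
        W=np.eye(4);W[:3,:3]=M;W[:3,3]=p;T=W@np.array(f["tool_from_camera"])
    f["T"]=T;return f
def pl(f,uv,z):
    d=np.array([(uv[0]-f["cx"])/f["fx"],-(uv[1]-f["cy"])/f["fy"],-1]);d=f["T"][:3,:3]@d;o=f["T"][:3,3]
    return o+d*(z-o[2])/d[2]
def pr(f,P):
    c=np.linalg.inv(f["T"])@np.append(P,1);return np.array([f["cx"]+f["fx"]*c[0]/-c[2],f["cy"]-f["fy"]*c[1]/-c[2]])
def save(f,name,box=None,k=1):
    im=f["img"][:,:,::-1]
    if box: im=im[box[1]:box[3],box[0]:box[2]]
    cv2.imwrite("pics/"+name,cv2.resize(im,None,fx=k,fy=k,interpolation=cv2.INTER_CUBIC))
def go(target,yax=None,zax=None):
    "travel in tool axes, rotvec deg in tool axes from current pose"
    s,p,M=state();t=M.T@(np.array(target)-p);print("travel mm",np.round(t*1000,1))
    if zax is not None:
        y=np.array([0,0,-1.]) if yax is None else np.array(yax);z=np.array(zax,float);z/=np.linalg.norm(z)
        best=[]
        for sg in(1,-1):
            D=np.column_stack([np.cross(y,sg*z),y,sg*z]);r=R.from_matrix(M.T@D).as_rotvec(degrees=True);best.append(r)
            print(" rot",np.round(r,1))
E
python3 - <<'E'
from h import *
f=cam("scene");save(f,"s1.png",(280,130,480,270),4)
f=cam("side");save(f,"d1.png",(270,220,520,440),3)
s,p,M=state();print(p,np.round(M,3))
E
```

```text
[ 0.21837222 -0.61188151  0.21402177] [[-0.942 -0.     0.336]
 [-0.336  0.001 -0.942]
 [-0.    -1.    -0.001]]
```

View pics/s1.png

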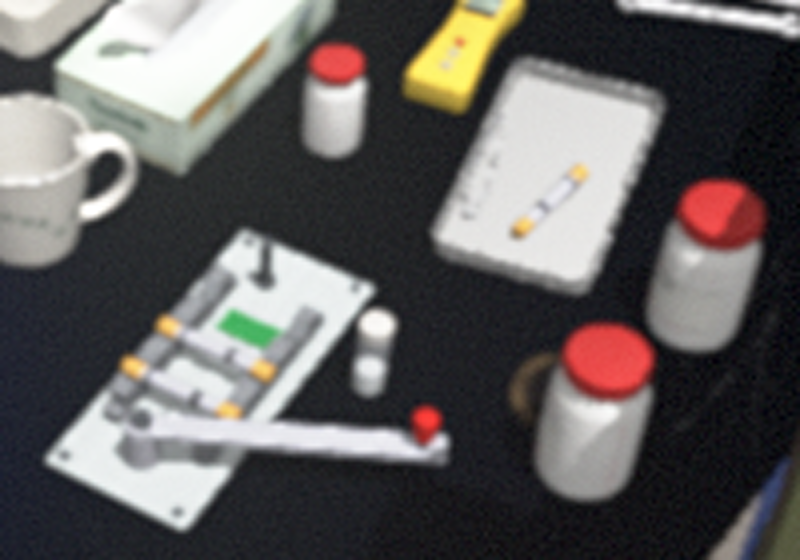

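View pics/d1.png

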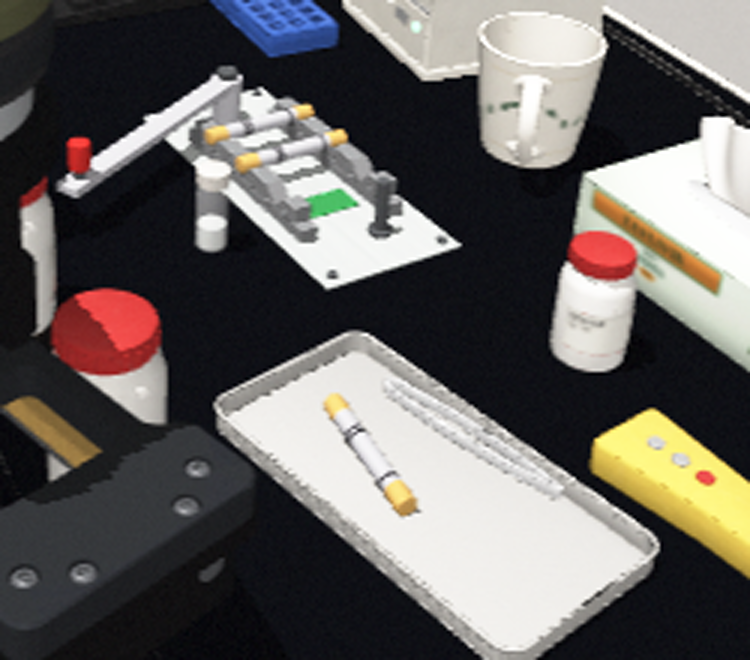

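```bash
python3 - <<'E'
from h import *
a=cam("scene");b=cam("side")
S=lambda u,v:(280+u/4,130+v/4)
D=lambda u,v:(270+u/3,220+v/3)
for n,p,q,z in [("vialtop",S(379,322),D(213,168),.062),("pin",S(137,420),D(228,73),.048),("knob",S(427,410),D(78,142),.069),("stop",S(267,243),D(383,176),.045),("green",S(250,328),D(331,203),.0045),("tubeA",S(520,228),D(336,407),.0075),("tubeB",S(579,174),D(400,493),.0075),("jar",S(337,60),D(605,248),.078)]:
    print(n,np.round(pl(a,p,z),4),np.round(pl(b,q,z),4))
for n,p,q in [("T1a",S(166,326),D(343,137)),("T1b",S(263,370),D(250,160)),("T2a",S(132,368),D(304,111)),("T2b",S(229,410),D(216,133))]:
    print(n,np.round(pl(a,p,.024),4),np.round(pl(b,q,.024),4))
print("pot",pl(a,(305,318),.042))
E
```

```text
vialtop [ 0.5136 -0.1445  0.062 ] [ 0.5178 -0.1444  0.062 ]
pin [0.595  0.0145 0.048 ] [0.597  0.0032 0.048 ]
knob [ 0.4422 -0.0938  0.069 ] [ 0.4412 -0.0907  0.069 ]
stop [ 0.6275 -0.1728  0.045 ] [ 0.6344 -0.1702  0.045 ]
green [ 0.6093 -0.1305  0.0045] [ 0.6176 -0.1319  0.0045]
tubeA [ 0.5109 -0.333   0.0075] [ 0.5134 -0.3317  0.0075]
tubeB [ 0.5067 -0.4107  0.0075] [ 0.512  -0.4056  0.0075]
jar [ 0.6826 -0.3335  0.078 ] [ 0.6861 -0.3364  0.078 ]
T1a [ 0.6461 -0.0808  0.024 ] [ 0.6539 -0.0806  0.024 ]
T1b [ 0.5684 -0.0896  0.024 ] [ 0.5745 -0.0861  0.024 ]
T2a [ 0.6401 -0.0355  0.024 ] [ 0.6453 -0.034   0.024 ]
T2b [ 0.5649 -0.0464  0.024 ] [ 0.5677 -0.041   0.024 ]
pot [0.45713242 0.21995338 0.042     ]
```

```bash
python3 - <<'E'
from h import *
a=cam("scene")
for n,uv,z in [("big1",(460,184),.11),("big2",(431,221),.11),("big1bot",(455,212),0),("big2bot",(427,247),0),("trayC1",(389,187),.015),("trayC2",(446,157),.015),("tr3",(426,202),.015),("tr4",(409,146),.015)]: print(n,np.round(pl(a,uv,z),3))
go((0.52,-0.20,0.30),zax=(0.09,-1,0))
E
```

```text
big1 [ 0.366 -0.327  0.11 ]
big2 [ 0.36  -0.162  0.11 ]
big1bot [ 0.359 -0.333  0.   ]
big2bot [ 0.356 -0.172  0.   ]
trayC1 [ 0.556 -0.288  0.015]
trayC2 [ 0.49  -0.509  0.015]
tr3 [ 0.439 -0.302  0.015]
tr4 [ 0.609 -0.483  0.015]
travel mm [-422.5  -85.4 -286.8]
 rot [ 0.  14.5  0. ]
 rot [   0.  -165.5   -0. ]
```

```bash
python3 -m crank '{"jaw":[0.06,0.06,0.06,0.06,0.06],"travel":[[-0.4225,-0.085,-0.287],[-0.4225,-0.085,-0.287],[-0.4225,-0.085,-0.287],[-0.4225,-0.085,-0.287],[-0.4225,-0.085,-0.287]],"rot":[[0,7,0],[0,14.5,0],[0,14.5,0],[0,14.5,0],[0,14.5,0]]}'; python3 -c "
from h import *
go((0.52,-0.20,0.30),zax=(0.09,-1,0))"
```

```text
time_s: 0.82
ee_pos: [0.3404, -0.4447, 0.2492]
ee_rot: [0.032, -0.031, 0.706, -0.706]
force: [0.9, -0.4, 0.6]
opening: 0.0674
travel mm [-200.6  -50.7 -227.8]
 rot [ 0. -0. -0.]
 rot [  0. 180.   0.]
```

```bash
python3 -m crank '{"jaw":[0.06,0.06,0.06,0.06,0.06],"travel":[[-0.2,-0.05,-0.228],[-0.2,-0.05,-0.228],[-0.2,-0.05,-0.228],[-0.2,-0.05,-0.228],[-0.2,-0.05,-0.228]],"rot":[[0,0,0],[0,0,0],[0,0,0],[0,0,0],[0,0,0]]}'; python3 -c "
from h import *
go((0.52,-0.20,0.30),zax=(0.09,-1,0))"
```

```text
time_s: 1.23
ee_pos: [0.4616, -0.2784, 0.2835]
ee_rot: [-0.032, 0.031, -0.706, 0.707]
force: [1.9, 0.1, 0.5]
opening: 0.0604
travel mm [-65.2 -16.4 -72.9]
 rot [-0.  -0.1 -0. ]
 rot [ 1.000e-01  1.799e+02 -1.000e-01]
```

```bash
python3 -m crank '{"jaw":[0.06,0.06,0.06,0.06,0.06],"travel":[[-0.065,-0.016,-0.073],[-0.065,-0.016,-0.073],[-0.065,-0.016,-0.073],[-0.065,-0.016,-0.073],[-0.065,-0.016,-0.073]],"rot":[[0,0,0],[0,0,0],[0,0,0],[0,0,0],[0,0,0]]}'; python3 -c "
from h import *
f=cam('wrist');save(f,'w1.png')"
```

```text
time_s: 1.65
ee_pos: [0.5202, -0.1992, 0.2997]
ee_rot: [-0.032, 0.032, -0.706, 0.707]
force: [0.2, -0.9, 0.5]
opening: 0.06
```

View pics/w1.png

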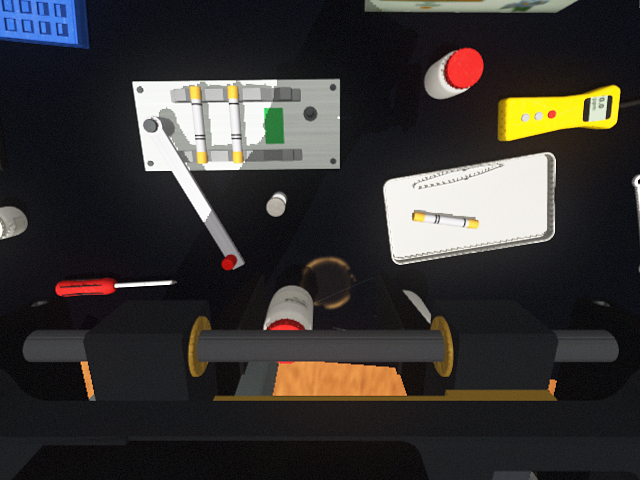

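The wrist view shows the holder at (240,125), the green strip at (274,126), the vial at (277,204), the knob at (229,262) and the spare tube at (445,220). I'll enlarge it for precise pixels.

```bash
python3 - <<'E'
from h import *
f=cam('wrist');save(f,'w2.png',(125,70,345,270),3.6);save(f,'w3.png',(375,145,565,270),4)
im=cv2.cvtColor(f["img"],cv2.COLOR_RGB2HSV)
def cc(m,box):
    k=np.zeros(m.shape,np.uint8);k[box[1]:box[3],box[0]:box[2]]=1
    m=(m*k).astype(np.uint8);n,l,st,c=cv2.connectedComponentsWithStats(m)
    return [(st[i,4],c[i].round(1).tolist()) for i in range(1,n) if st[i,4]>25]
H,S,V=[im[...,i].astype(int) for i in range(3)]
g=cc((abs(H-60)<20)&(S>120)&(V>50),(125,70,345,270));print("green",g,[pl(f,x[1],.0045).round(4) for x in g])
y=cc((abs(H-22)<10)&(S>110)&(V>80),(375,145,565,270));print("caps spare",y,[pl(f,x[1],.0075).round(4) for x in y])
y=cc((abs(H-22)<10)&(S>110)&(V>80),(170,70,260,180));print("caps",y,[pl(f,x[1],.024).round(4) for x in y])
y=cc(((H<8)|(H>172))&(S>150)&(V>80),(200,240,250,275));print("knob",y)
E
```

```text
green [(np.int32(622), [272.8, 124.8])] [array([ 0.6143, -0.131 ,  0.0045])]
caps spare [(np.int32(102), [417.9, 215.6]), (np.int32(82), [472.8, 222.5])] [array([ 0.5138, -0.336 ,  0.0075]), array([ 0.511 , -0.4131,  0.0075])]
caps [(np.int32(135), [193.9, 91.5]), (np.int32(133), [231.5, 91.0]), (np.int32(116), [200.9, 156.9]), (np.int32(109), [236.5, 156.0])] [array([ 0.6431, -0.0371,  0.024 ]), array([ 0.6477, -0.0822,  0.024 ]), array([ 0.567 , -0.0451,  0.024 ]), array([ 0.5721, -0.0899,  0.024 ])]
knob [(np.int32(174), [227.9, 261.7])]
```

View pics/w2.png

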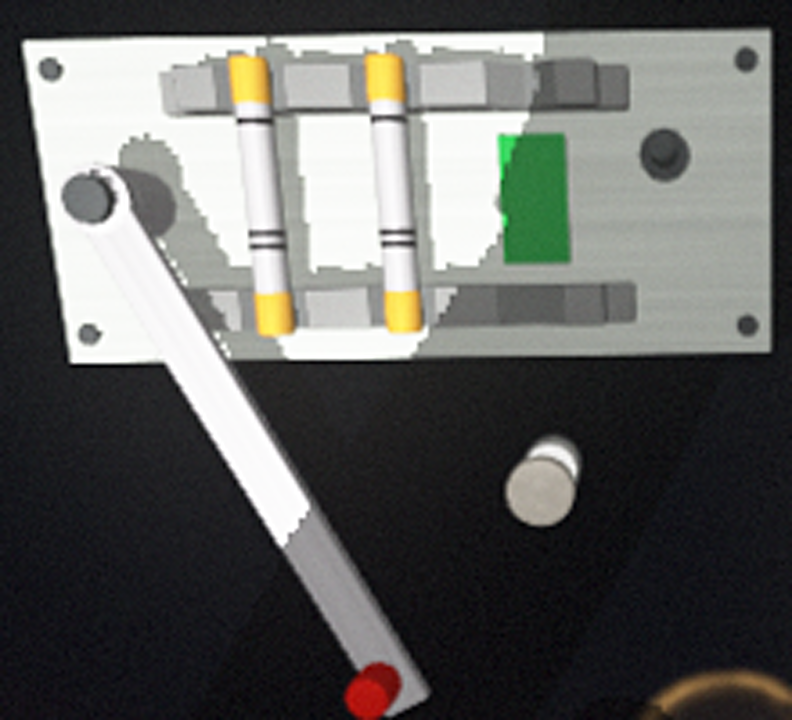

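View pics/w3.png

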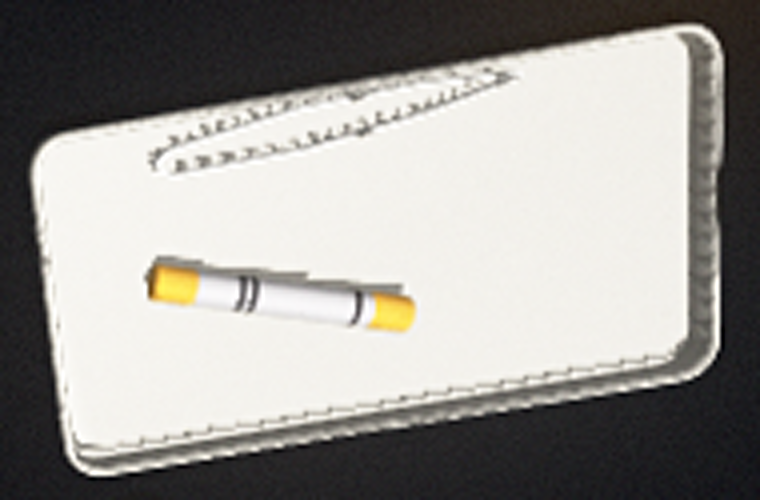

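```bash
python3 - <<'E'
from h import *
f=cam('wrist')
print("vial",pl(f,(275,206.4),.062),"knob",pl(f,(226.9,263),.069),"pin",pl(f,(125+88/3.6,70+199/3.6),.048),"stop",pl(f,(125+664/3.6,70+154/3.6),.045))
v=pl(f,(275,206.4),.062)
go((v[0],v[1],.12))
print(v-[0.6,0.0084,0],np.hypot(*(v-[0.6,0.0084,0])[:2]))
E
```

```text
vial [ 0.51912776 -0.14671434  0.062     ] knob [ 0.44442434 -0.09197729  0.069     ] pin [0.59913999 0.00593722 0.048     ] stop [ 0.6295634  -0.17885929  0.045     ]
travel mm [ -4.7 179.1 -53.9]
[-0.08087224 -0.15511434  0.062     ] 0.1749307825637741
```

```bash
python3 -m crank '{"jaw":[0.06,0.06,0.06,0.06,0.06],"travel":[[-0.005,0.04,-0.03],[-0.005,0.075,-0.054],[-0.005,0.11,-0.054],[-0.005,0.145,-0.054],[-0.005,0.18,-0.054]],"rot":[[0,0,0],[0,0,0],[0,0,0],[0,0,0],[0,0,0]]}'; python3 -c "
from h import *
f=cam('wrist');save(f,'w4.png')"
```

```text
time_s: 2.22
ee_pos: [0.5181, -0.1471, 0.1169]
ee_rot: [-0.03, 0.031, -0.706, 0.707]
force: [-0.9, 0.6, 0.4]
opening: 0.0597
```

View pics/w4.png

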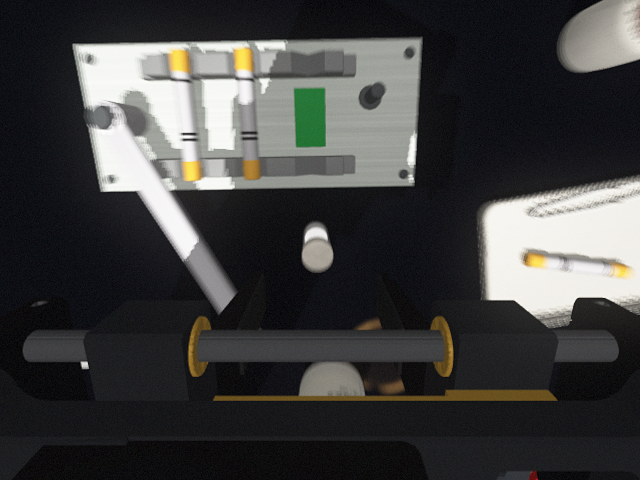

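```bash
python3 -c "
from h import *
f=cam('wrist')
v=pl(f,(317.5,257),.062);print(v)
go((v[0],v[1],.026),zax=(0.09,-1,0))"
```

```text
[ 0.51728435 -0.14399787  0.062     ]
travel mm [-4.7 85.7 -0.9]
 rot [ 0.3 -0.2  0.7]
 rot [ -1.1 179.8   0.5]
```

```bash
python3 -m crank '{"jaw":[0.06,0.06,0.06,0.06,0.06],"travel":[[-0.003,0.03,-0.001],[-0.003,0.06,-0.001],[-0.003,0.086,-0.001],[-0.003,0.086,-0.001],[-0.003,0.086,-0.001]],"rot":[[0,0,0],[0,0,0],[0,0,0],[0,0,0],[0,0,0]]}'; python3 -m crank '{"jaw":[0.01,0.01,0.01,0.01,0.01],"travel":[[0,0,0],[0,0,0],[0,0,0],[0,0,0],[0,0,0]],"rot":[[0,0,0],[0,0,0],[0,0,0],[0,0,0],[0,0,0]]}';python3 -c "
from h import *
f=cam('side');save(f,'d2.png',(250,180,490,360),3)
f=cam('wrist');save(f,'w5.png')"
```

```text
time_s: 2.73
ee_pos: [0.5156, -0.145, 0.0265]
ee_rot: [0.025, -0.034, 0.708, -0.705]
force: [-0.0, 0.2, 0.1]
opening: 0.0601
time_s: 3.15
ee_pos: [0.5163, -0.1452, 0.0277]
ee_rot: [0.026, -0.034, 0.708, -0.705]
force: [-0.7, 1.1, 0.6]
opening: 0.032
```

View pics/d2.png

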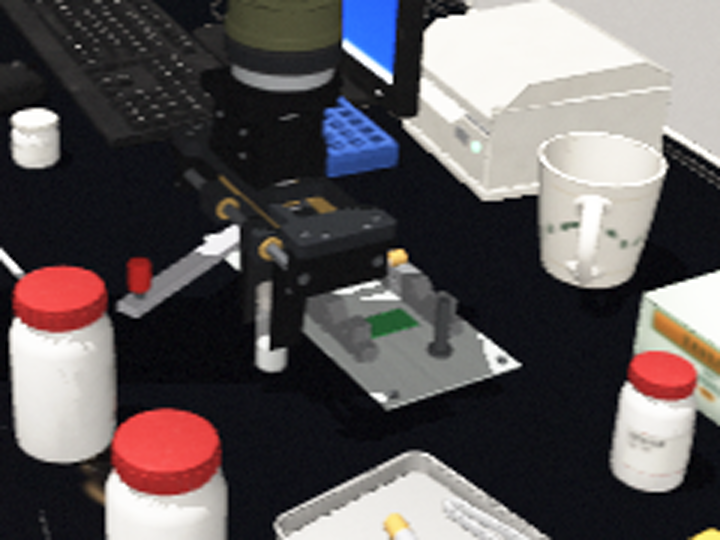

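View pics/w5.png

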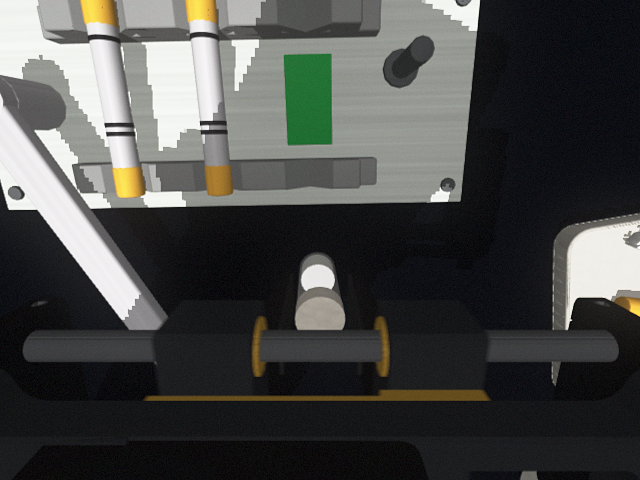

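The fingers are around the vial (cap at (320,313)) but still closing, at 32 mm.

```bash
python3 -c "
from h import *
f=cam('wrist');print(pl(f,(320,313),.062),state()[1])"
python3 -m crank '{"jaw":[0.01,0.01,0.01,0.01],"travel":[[0,0,0],[0,0,0],[0,0,0],[0,0,0]],"rot":[[0,0,0],[0,0,0],[0,0,0],[0,0,0]]}'
```

```text
[ 0.52272412 -0.1454503   0.062     ] [ 0.5156906  -0.14474106  0.02694117]
time_s: 3.63
ee_pos: [0.5158, -0.1446, 0.027]
ee_rot: [0.025, -0.034, 0.709, -0.704]
force: [0.6, 0.7, 0.5]
opening: 0.0212
```

```bash
python3 -c "
from h import *
for t in [(0.516,-.1446,.05),(0.487,-.235,.05),(0.487,-.235,.0275)]: go(t,zax=(0.09,-1,0))"
```

```text
travel mm [  0.1 -23.   -0.2]
 rot [ 0.4 -0.3  0.7]
 rot [ -1.2 179.7   0.6]
travel mm [ 36.5 -23.1  87.5]
 rot [ 0.4 -0.3  0.7]
 rot [ -1.2 179.7   0.6]
travel mm [36.2 -0.6 87.6]
 rot [ 0.4 -0.3  0.7]
 rot [ -1.2 179.7   0.6]
```

```bash
python3 -m crank '{"jaw":[0.01,0.01,0.01,0.01,0.01],"travel":[[0,-0.023,0],[0.012,-0.023,0.029],[0.024,-0.023,0.058],[0.0365,-0.023,0.0875],[0.0365,-0.023,0.0875]],"rot":[[0,0,0],[0,0,0],[0,0,0],[0,0,0],[0,0,0]]}';python3 -c "
from h import *
f=cam('side');save(f,'d3.png',(250,180,490,360),3)
go((0.487,-.235,.0272))
f=cam('wrist');save(f,'w6.png')"
```

```text
time_s: 4.05
ee_pos: [0.4859, -0.239, 0.0501]
ee_rot: [0.024, -0.033, 0.708, -0.705]
force: [0.3, -0.4, -1.2]
opening: 0.0216
travel mm [-1.2 22.6 -1.8]
```

View pics/d3.png

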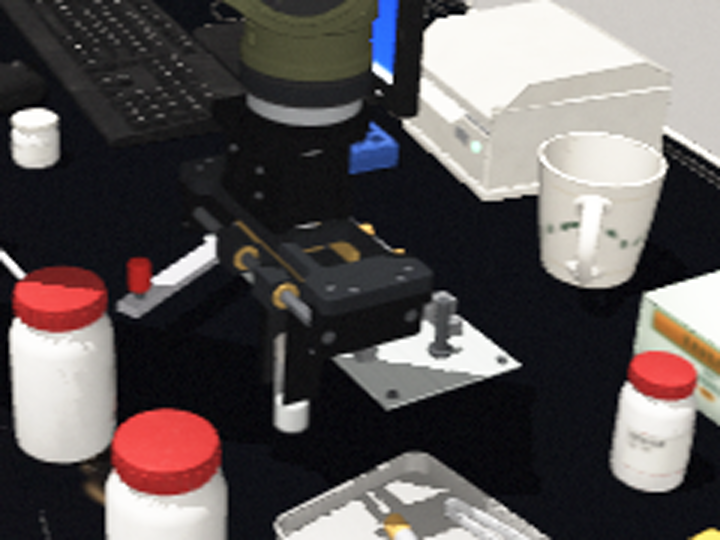

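The vial, at about (290,400) in the crop, is held upright above the table. I'll lower it and release.

```bash
python3 -m crank '{"jaw":[0.01,0.01,0.01,0.01,0.01],"travel":[[-0.001,0.01,-0.001],[-0.001,0.018,-0.001],[-0.001,0.0222,-0.001],[-0.001,0.0222,-0.001],[-0.001,0.0222,-0.001]],"rot":[[0,0,0],[0,0,0],[0,0,0],[0,0,0],[0,0,0]]}'; python3 -m crank '{"jaw":[0.05,0.05,0.05,0.05,0.05],"travel":[[0,0,0],[0,0,0],[0,0,0],[0,0,0],[0,0,0]],"rot":[[0,0,0],[0,0,0],[0,0,0],[0,0,0],[0,0,0]]}';python3 -c "
from h import *
f=cam('side');save(f,'d4.png',(250,180,490,360),3)
f=cam('wrist');save(f,'w6.png')"
```

```text
time_s: 4.57
ee_pos: [0.4871, -0.2332, 0.0268]
ee_rot: [0.024, -0.034, 0.709, -0.704]
force: [-0.1, 2.1, 1.7]
opening: 0.0211
time_s: 4.98
ee_pos: [0.487, -0.2331, 0.0265]
ee_rot: [0.024, -0.035, 0.709, -0.704]
force: [0.8, 0.5, -0.2]
opening: 0.0473
```

View pics/d4.png

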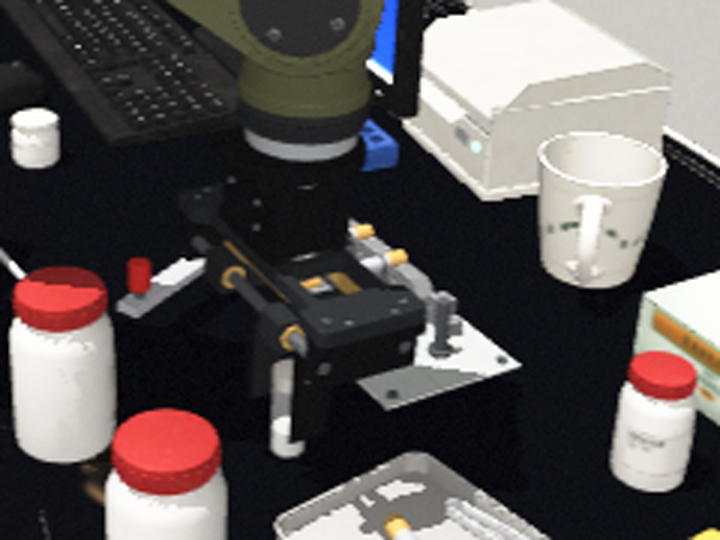

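View pics/w6.png

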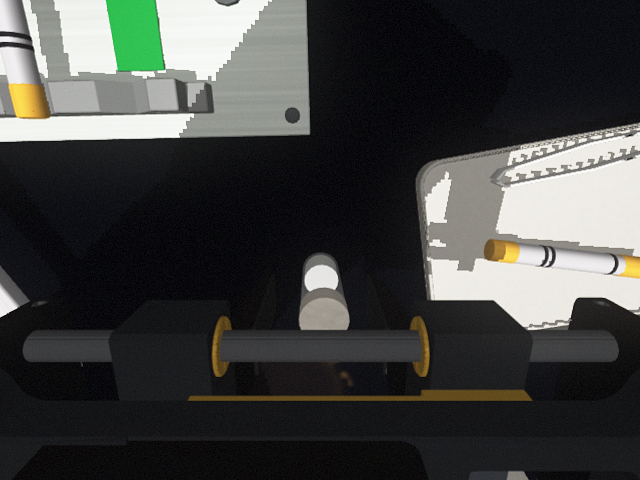

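The vial stands upright between the open fingers. Next I rise and turn for the tube.

```bash
python3 -c "
from h import *
print(state()[0]['qpos'])
go((0.487,-.234,.2));go((0.5125,-.3745,.2),zax=(0.9993,-0.036,0))"
```

```text
[-5.45146023e-01  8.96745059e-02  2.02783548e+00 -1.93651833e-03
  1.04041306e+00  9.43691792e-01]
travel mm [   2.6 -173.3   -0.7]
travel mm [ -11.2 -174.7  141.4]
 rot [  1.  -83.2   0.3]
 rot [-0.3 96.8  1. ]
```

```bash
python3 -m crank '{"jaw":[0.05,0.05,0.05,0.05,0.05],"travel":[[0,-0.035,0],[0,-0.07,0],[0,-0.11,0],[0,-0.15,0],[0,-0.174,0]],"rot":[[0,0,0],[0,0,0],[0,0,0],[0,-5,0],[0,-12,0]]}'; python3 -c "
from h import *
go((0.5125,-.3745,.2),zax=(0.9993,-0.036,0))"
```

```text
time_s: 5.5
ee_pos: [0.4911, -0.2354, 0.2059]
ee_rot: [0.102, -0.108, 0.701, -0.698]
force: [0.8, -1.1, 1.0]
opening: 0.0499
travel mm [ 20.2   5.2 139.3]
 rot [  0.6 -70.9   0.2]
 rot [ -0.2 109.1   0.6]
```

```bash
python3 -m crank '{"jaw":[0.05,0.05,0.05,0.05,0.05],"travel":[[0.004,0,0.03],[0.008,0,0.06],[0.012,0,0.09],[0.016,0,0.12],[0.02,0,0.139]],"rot":[[0,-7,0],[0,-14,0],[0,-21,0],[0,-28,0],[0,-35,0]]}'; python3 -c "
from h import *
go((0.5125,-.3745,.2),zax=(0.9993,-0.036,0))"
```

```text
time_s: 5.92
ee_pos: [0.5127, -0.3767, 0.2052]
ee_rot: [0.309, -0.314, 0.637, -0.632]
force: [-0.3, 0.3, 0.1]
opening: 0.05
travel mm [-1.6  5.2 -1.5]
 rot [  0.5 -35.6   0. ]
 rot [ -0.  144.4   0.7]
```

```bash
python3 -m crank '{"jaw":[0.04,0.04,0.04,0.04,0.04],"travel":[[0,0,0],[0,0,0],[0,0,0],[0,0,0],[0,0,0]],"rot":[[0.5,-7,0],[0.5,-14,0],[0.5,-21,0],[0.5,-28,0],[0.5,-35.5,0]]}'; python3 -c "
from h import *
f=cam('wrist');save(f,'w7.png')
go((0.5125,-.3745,.2),zax=(0.9993,-0.036,0))"
```

```text
time_s: 6.33
ee_pos: [0.5126, -0.3769, 0.205]
ee_rot: [0.49, -0.49, 0.51, -0.509]
force: [-0.3, -0.1, -0.4]
opening: 0.0399
travel mm [-2.4  5.  -0.1]
 rot [0.1 0.1 0. ]
 rot [ 0.000e+00 -1.799e+02 -1.000e-01]
```

View pics/w7.png

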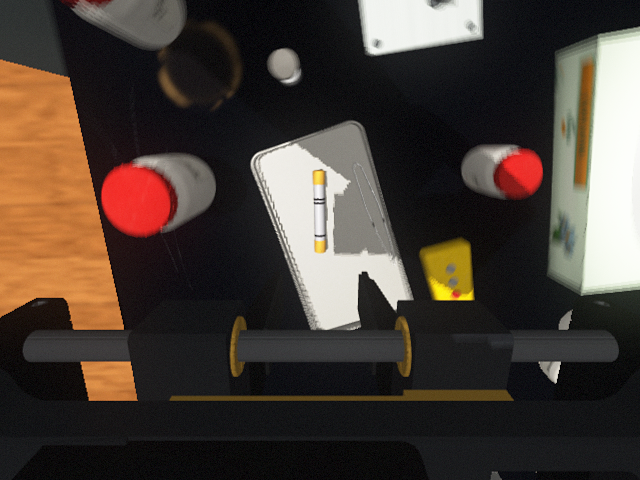

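The tube lies vertically in view at (320,211). The vial stands at (285,67). I'll refine the tube's position from the caps.

```bash
cat >> h.py <<'E'
def caps(f,box,z):
    im=cv2.cvtColor(f["img"],cv2.COLOR_RGB2HSV).astype(int);H,S,V=im[...,0],im[...,1],im[...,2]
    m=((abs(H-22)<10)&(S>110)&(V>70)).astype(np.uint8);k=np.zeros_like(m);k[box[1]:box[3],box[0]:box[2]]=1
    n,l,st,c=cv2.connectedComponentsWithStats(m*k)
    return [(c[i].round(1).tolist(),pl(f,c[i],z)) for i in range(1,n) if st[i,4]>20]
E
python3 -c "
from h import *
f=cam('wrist');c=caps(f,(290,150,350,270),.0075);print(c)
m=(c[0][1]+c[1][1])/2;d=c[0][1]-c[1][1];d/=np.linalg.norm(d);print(m,d)
go((m[0],m[1],.06),zax=(d[1],-d[0],0))"
```

```text
[([319.4, 176.8], array([ 0.51416846, -0.33524936,  0.0075    ])), ([319.0, 246.2], array([ 0.51095415, -0.41193459,  0.0075    ]))]
[ 0.5125613  -0.37359197  0.0075    ] [0.04187898 0.99912269 0.        ]
travel mm [ -3.2 145.   -0. ]
 rot [ 0.1 -0.2  0. ]
 rot [-0.000e+00  1.798e+02  1.000e-01]
```

```bash
python3 -m crank '{"jaw":[0.034,0.034,0.034,0.034,0.034],"travel":[[-0.003,0.038,0],[-0.003,0.076,0],[-0.003,0.112,0],[-0.003,0.145,0],[-0.003,0.165,0]],"rot":[[0,0,0],[0,0,0],[0,0,0],[0,0,0],[0,0,0]]}'; python3 -c "
from h import *
f=cam('wrist');save(f,'w8.png')
go((0.5126,-.3735,.003),zax=(0.9991,-0.042,0))"
```

```text
time_s: 6.85
ee_pos: [0.5105, -0.372, 0.0354]
ee_rot: [0.487, -0.488, 0.514, -0.51]
force: [-0.6, 0.4, 0.2]
opening: 0.0339
travel mm [ 2.9 28.9  4.4]
 rot [ 0.6 -0.4 -0.4]
 rot [  0.6 179.6   0.9]
```

View pics/w8.png

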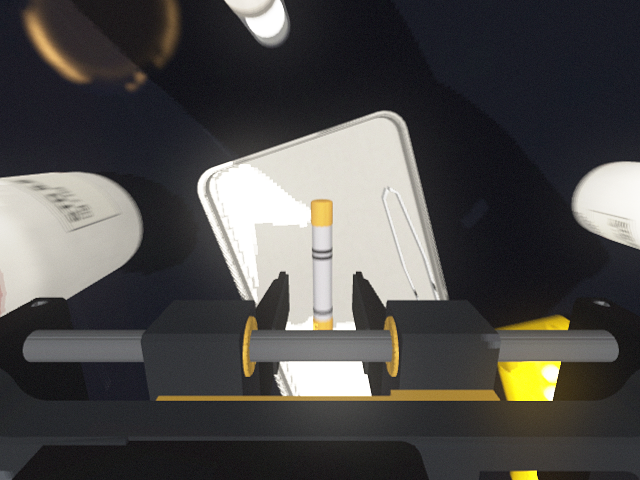

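The fingers straddle the tube, whose upper cap is at (321,212). I'll go down, correcting by 2–3 mm.

```bash
python3 -m crank '{"jaw":[0.034,0.034,0.034,0.034,0.034],"travel":[[0.001,0.008,0.001],[0.002,0.016,0.002],[0.002,0.024,0.002],[0.002,0.0285,0.002],[0.002,0.0285,0.002]],"rot":[[0.5,0,0],[0.5,0,0],[0.5,0,0],[0.5,0,0],[0.5,0,0]]}'; python3 -m crank '{"jaw":[0.034,0.034],"travel":[[0,0,0],[0,0,0]],"rot":[[0,0,0],[0,0,0]]}'; python3 -c "
from h import *
f=cam('wrist');c=caps(f,(290,100,350,330),.0075);print(c)
go((0.5126,-.3735,.003),zax=(0.9991,-0.042,0))"
```

```text
time_s: 7.32
ee_pos: [0.5103, -0.3725, 0.0033]
ee_rot: [0.489, -0.486, 0.514, -0.51]
force: [-0.2, 0.3, 0.5]
opening: 0.0338
time_s: 7.48
ee_pos: [0.511, -0.3731, 0.0044]
ee_rot: [0.489, -0.486, 0.514, -0.511]
force: [-0.4, 0.7, 0.7]
opening: 0.0339
[([319.9, 223.3], array([ 0.51397806, -0.33584601,  0.0075    ]))]
travel mm [0.3 1.4 1.6]
 rot [-0.  -0.4 -0.3]
 rot [  0.5 179.6  -0. ]
```

Close, lowered by another 1 mm.

```bash
python3 -m crank '{"jaw":[0.034,0.005,0.005,0.005,0.005],"travel":[[0,0.001,0.001],[0,0.001,0.001],[0,0.001,0.001],[0,0.001,0.001],[0,0.001,0.001]],"rot":[[0,0,0],[0,0,0],[0,0,0],[0,0,0],[0,0,0]]}'; python3 -m crank '{"jaw":[0.005,0.005,0.005],"travel":[[0,0,0],[0,0,0],[0,0,0]],"rot":[[0,0,0],[0,0,0],[0,0,0]]}';  python3 -m crank '{"jaw":[0.005,0.005,0.005,0.005,0.005],"travel":[[0,-0.01,0],[0,-0.03,0],[0,-0.05,0],[0,-0.08,0],[0,-0.10,0]],"rot":[[0,0,0],[0,0,0],[0,0,0],[0,0,0],[0,0,0]]}';python3 -c "
from h import *
f=cam('wrist');save(f,'w9.png');print(state()[0]['qpos'])
f=cam('side');save(f,'d5.png',(300,200,500,400),3)
go((0.6145,-.2,.11),zax=(0.105,-0.9945,0))"
```

```text
time_s: 7.95
ee_pos: [0.512, -0.3731, 0.0034]
ee_rot: [0.489, -0.486, 0.513, -0.511]
force: [-0.4, -0.0, -0.7]
opening: 0.0128
time_s: 8.2
ee_pos: [0.512, -0.3731, 0.0034]
ee_rot: [0.489, -0.486, 0.514, -0.511]
force: [0.7, -0.2, 0.1]
opening: 0.0123
time_s: 8.62
ee_pos: [0.5125, -0.3742, 0.1065]
ee_rot: [0.489, -0.486, 0.513, -0.512]
force: [1.0, -0.8, 0.5]
opening: 0.0123
[-0.71724193  0.17490031  1.77288836  0.00503982  1.18729138 -0.67003075]
travel mm [-1.806e+02  1.000e-01  9.120e+01]
 rot [-0.4 81.2 -0.3]
 rot [ -0.3 -98.8   0.4]
```

View pics/w9.png

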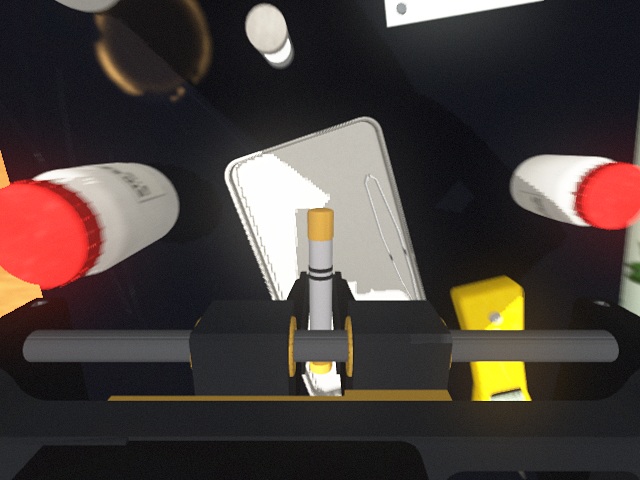

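View pics/d5.png

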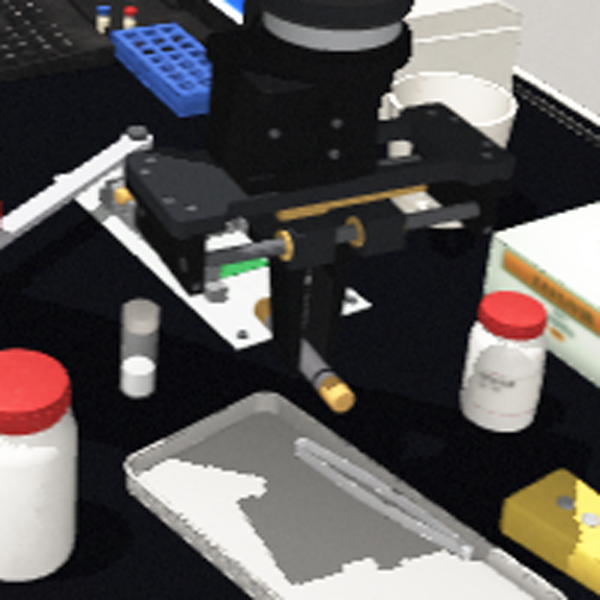

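The tube is gripped, opening 12.3 mm. I'll carry it to the holder while turning.

```bash
python3 -m crank '{"jaw":[0.005,0.005,0.005,0.005,0.005],"travel":[[-0.03,-0.01,0.015],[-0.06,-0.01,0.03],[-0.09,-0.01,0.045],[-0.12,-0.01,0.06],[-0.15,-0.01,0.075]],"rot":[[0,7,0],[0,14,0],[0,21,0],[0,28,0],[0,35,0]]}'; python3 -c "
from h import *
go((0.6145,-.16,.12),zax=(0.105,-0.9945,0))"
```

```text
time_s: 9.13
ee_pos: [0.5965, -0.2281, 0.1188]
ee_rot: [-0.311, 0.307, -0.635, 0.637]
force: [0.9, 0.5, -0.6]
opening: 0.0121
travel mm [-64.7  -1.  -28. ]
 rot [-0.2 45.8 -0.3]
 rot [  -0.4 -134.2    0.2]
```

```bash
python3 -m crank '{"jaw":[0.005,0.005,0.005,0.005,0.005],"travel":[[-0.015,0,-0.006],[-0.03,0,-0.012],[-0.045,0,-0.018],[-0.055,0,-0.023],[-0.065,0,-0.028]],"rot":[[0,7,0],[0,14,0],[0,21,0],[0,28,0],[0,35,0]]}'; python3 -m crank '{"jaw":[0.005,0.005,0.005],"travel":[[0,0,0],[0,0,0],[0,0,0]],"rot":[[0,7,0],[0,10.6,0],[0,10.6,0]]}'; python3 -c "
from h import *
f=cam('wrist');save(f,'w10.png');print(caps(f,(0,0,640,420),.024))
go((0.6145,-.131,.12),zax=(0.105,-0.9945,0))"
```

```text
time_s: 9.55
ee_pos: [0.6141, -0.1584, 0.1175]
ee_rot: [0.103, -0.1, 0.7, -0.7]
force: [0.4, -0.3, -0.3]
opening: 0.0122
time_s: 9.8
ee_pos: [0.6133, -0.1577, 0.116]
ee_rot: [0.037, -0.036, 0.707, -0.706]
force: [-0.8, 0.3, 0.3]
opening: 0.0124
[([559.3, 56.5], array([ 0.7652088 , -0.30871083,  0.024     ])), ([166.9, 193.4], array([ 0.64190105, -0.0371532 ,  0.024     ])), ([225.8, 193.4], array([ 0.64662403, -0.082199  ,  0.024     ])), ([633.4, 236.1], array([ 0.64608845, -0.40414125,  0.024     ])), ([320.0, 223.9], array([ 0.63020981, -0.15652105,  0.024     ])), ([178.2, 286.8], array([ 0.56487906, -0.0451646 ,  0.024     ])), ([233.0, 286.7], array([ 0.56972205, -0.09031654,  0.024     ])), ([291.6, 346.8], array([ 0.51834414, -0.14311365,  0.024     ])), ([349.2, 346.8], array([ 0.52355595, -0.19306762,  0.024     ])), ([320.2, 367.2], array([ 0.5004059 , -0.17012673,  0.024     ])), ([310.8, 396.5], array([ 0.46862968, -0.16477758,  0.024     ]))]
travel mm [ -4.   -3.7 -26.7]
 rot [ 0.1 -0.  -0.1]
 rot [2.0e-01 1.8e+02 1.0e-01]
```

View pics/w10.png

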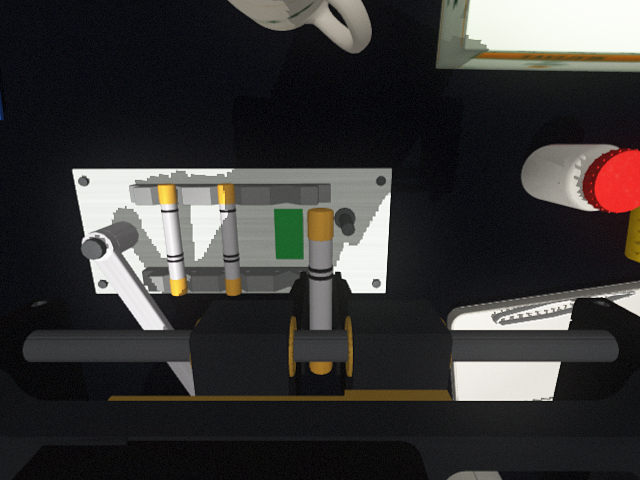

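```bash
python3 -c "
from h import *
f=cam('wrist');s,p,M=state()
c=pl(f,(320,223.9),p[2]+.0041);print('far cap in tool mm',M.T@(c-p)*1000)
im=cv2.cvtColor(f['img'],cv2.COLOR_RGB2HSV).astype(int)
m=((abs(im[...,0]-60)<20)&(im[...,1]>120)&(im[...,2]>40)).astype(np.uint8);m[:,:230]=0;m[:,310:]=0
n,l,st,cc=cv2.connectedComponentsWithStats(m);i=1+st[1:,4].argmax();print(st[i],cc[i],pl(f,cc[i],.0045))
"
```

```text
far cap in tool mm [-39.13110147  -3.99848039   0.5859455 ]
[ 274  209   29   50 1369] [288.16581446 233.37399562] [ 0.61472483 -0.13108928  0.0045    ]
```

```bash
python3 -m crank '{"jaw":[0.005,0.005,0.005,0.005,0.005],"travel":[[-0.002,0,-0.014],[-0.0035,0,-0.0265],[-0.0035,0.025,-0.0265],[-0.0035,0.05,-0.0265],[-0.0035,0.065,-0.0265]],"rot":[[0,0,0],[0,0,0],[0,0,0],[0,0,0],[0,0,0]]}'; python3 -m crank '{"jaw":[0.005],"travel":[[0,0,0]],"rot":[[0,0,0]]}'; python3 -c "
from h import *
f=cam('wrist');save(f,'w11.png')
f=cam('side');save(f,'d6.png',(300,200,500,400),3)
go((0.6145,-.131,.0205),zax=(0.105,-0.9945,0))"
```

```text
time_s: 10.32
ee_pos: [0.6132, -0.1295, 0.0493]
ee_rot: [0.038, -0.038, 0.707, -0.705]
force: [-0.6, 0.6, -1.0]
opening: 0.0124
time_s: 10.4
ee_pos: [0.6103, -0.1274, 0.0451]
ee_rot: [0.036, -0.041, 0.708, -0.704]
force: [0.5, 0.3, -0.7]
opening: 0.0121
travel mm [-1.9 27.8  3.2]
 rot [0.2 0.2 0.1]
 rot [   0.2 -179.8   -0.3]
```

View pics/w11.png

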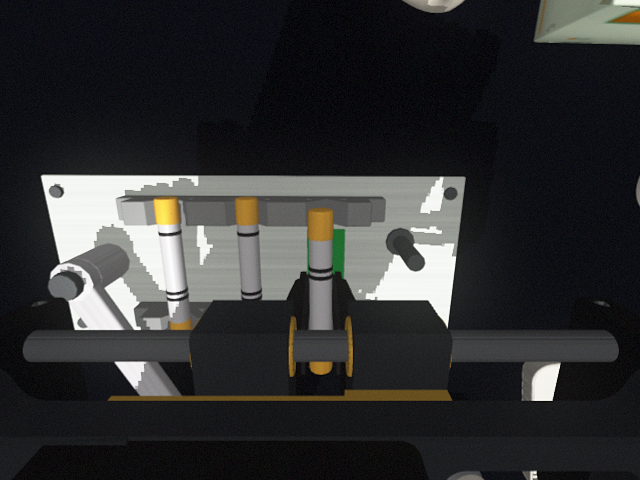

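View pics/d6.png

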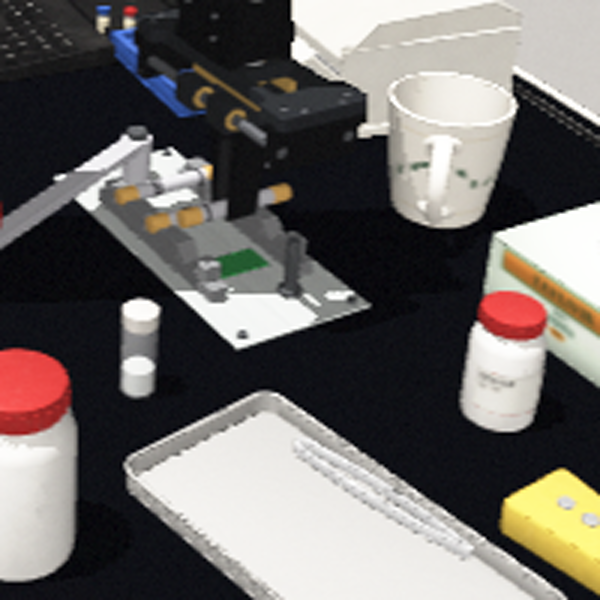

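```bash
python3 -m crank '{"jaw":[0.005,0.005,0.005,0.005,0.005],"travel":[[-0.0015,0,0.003],[-0.0015,0.004,0.003],[-0.0015,0.008,0.003],[-0.0015,0.01,0.003],[-0.0015,0.01,0.003]],"rot":[[0,0,0],[0,0,0],[0,0,0],[0,0,0],[0,0,0]]}'; python3 -c "
from h import *
go((0.6145,-.131,.0205),zax=(0.105,-0.9945,0))
f=cam('wrist');save(f,'w12.png',(20,150,480,390),1.7)
go((0.6145,-.131,.0205),zax=(0.105,-0.9945,0))"
```

```text
time_s: 10.92
ee_pos: [0.6139, -0.1309, 0.038]
ee_rot: [0.037, -0.039, 0.707, -0.705]
force: [-1.0, 0.0, -0.3]
opening: 0.0124
travel mm [-0.7 17.5  0.2]
 rot [0.2 0.2 0.1]
 rot [   0.2 -179.8   -0.4]
travel mm [-0.6 17.6  0.2]
 rot [0.2 0.2 0.1]
 rot [   0.2 -179.8   -0.4]
```

View pics/w12.png

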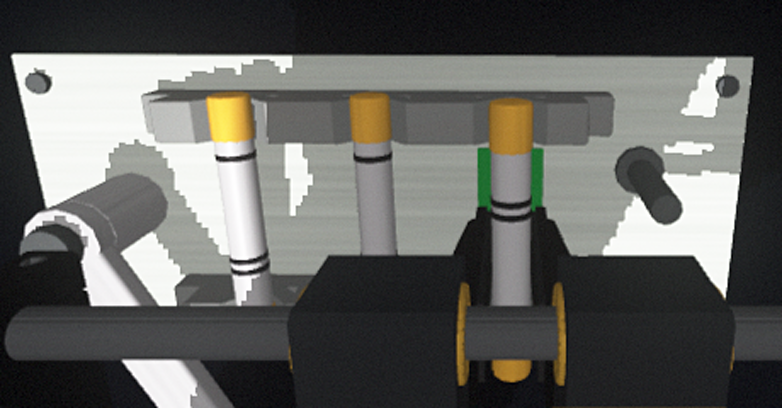

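The tube is centred over the green strip and aligned with its neighbours. Lowering.

```bash
python3 -m crank '{"jaw":[0.005,0.005,0.005,0.005,0.005],"travel":[[-0.0006,0.006,0],[-0.0006,0.012,0],[-0.0006,0.016,0],[-0.0006,0.0175,0],[-0.0006,0.0175,0]],"rot":[[0,0,0],[0,0,0],[0,0,0],[0,0,0],[0,0,0]]}'; python3 -m crank '{"jaw":[0.005,0.005,0.005],"travel":[[0,0,0],[0,0,0],[0,0,0]],"rot":[[0,0,0],[0,0,0],[0,0,0]]}'; python3 -c "
from h import *
f=cam('wrist');save(f,'w13.png',(20,150,480,390),1.7)
f=cam('side');save(f,'d7.png',(320,220,460,340),5)"
```

```text
time_s: 11.38
ee_pos: [0.6141, -0.1307, 0.02]
ee_rot: [0.037, -0.039, 0.708, -0.705]
force: [0.4, -0.1, -0.0]
opening: 0.0126
time_s: 11.63
ee_pos: [0.6141, -0.1307, 0.02]
ee_rot: [0.037, -0.039, 0.708, -0.705]
force: [0.3, 0.4, -0.4]
opening: 0.0122
```

View pics/d7.png

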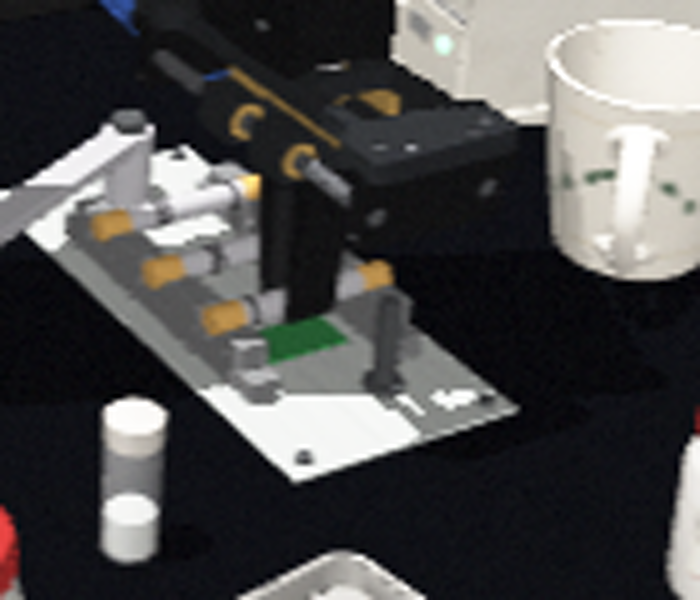

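View pics/w13.png

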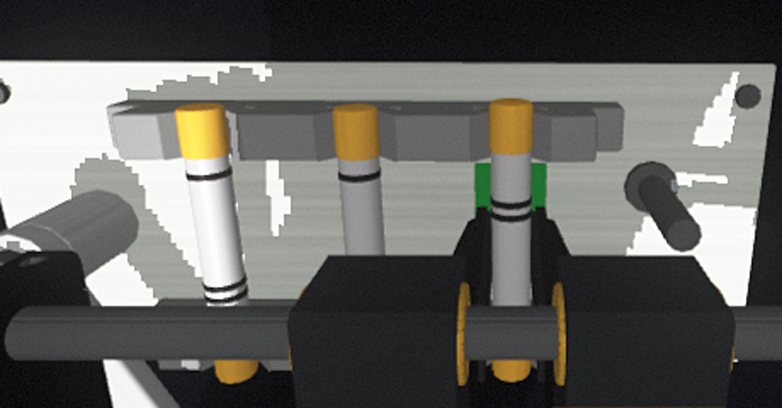

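```bash
python3 -m crank '{"jaw":[0.005,0.005,0.005],"travel":[[0,0.0012,0],[0,0.0012,0],[0,0.0012,0]],"rot":[[0,0,0],[0,0,0],[0,0,0]]}'; python3 -m crank '{"jaw":[0.026,0.026,0.026,0.026,0.026],"travel":[[0,0,0],[0,0,0],[0,0,0],[0,0,0],[0,0,0]],"rot":[[0,0,0],[0,0,0],[0,0,0],[0,0,0],[0,0,0]]}'; python3 -m crank '{"jaw":[0.026,0.026,0.026,0.026,0.026],"travel":[[0,-0.008,0],[0,-0.02,0],[0,-0.04,0],[0,-0.075,0],[0,-0.11,0]],"rot":[[0,0,0],[0,0,0],[0,0,0],[0,0,0],[0,0,0]]}'; python3 -c "
from h import *
f=cam('wrist');save(f,'w14.png');print(state()[0]['qpos']); print([x for x in caps(f,(50,100,420,360),.024)])
f=cam('side');save(f,'d8.png',(320,220,460,340),5)"
```

```text
time_s: 11.98
ee_pos: [0.6144, -0.1306, 0.0196]
ee_rot: [0.037, -0.039, 0.708, -0.705]
force: [-2.5, 1.1, 5.0]
opening: 0.0123
time_s: 12.4
ee_pos: [0.6142, -0.1306, 0.0193]
ee_rot: [0.037, -0.039, 0.708, -0.705]
force: [0.8, 0.9, 0.3]
opening: 0.0258
time_s: 12.82
ee_pos: [0.6138, -0.1309, 0.1303]
ee_rot: [0.036, -0.04, 0.708, -0.704]
force: [0.5, -0.4, 0.4]
opening: 0.0257
[-0.29678515  0.1370062   1.7633864   0.00319637  1.23242213  1.16505982]
[([320.5, 192.0], array([ 0.65299001, -0.127097  ,  0.024     ])), ([206.2, 193.9], array([ 0.64139304, -0.03529321,  0.024     ])), ([263.6, 194.4], array([ 0.64604327, -0.0815275 ,  0.024     ])), ([214.5, 285.1], array([ 0.56199398, -0.04375143,  0.024     ])), ([320.0, 283.5], array([ 0.5737034 , -0.13528497,  0.024     ])), ([267.4, 285.5], array([ 0.56669562, -0.08980634,  0.024     ])), ([264.1, 336.4], array([ 0.51605376, -0.09015322,  0.024     ])), ([376.6, 336.7], array([ 0.52723565, -0.19226619,  0.024     ]))]
```

View pics/d8.png

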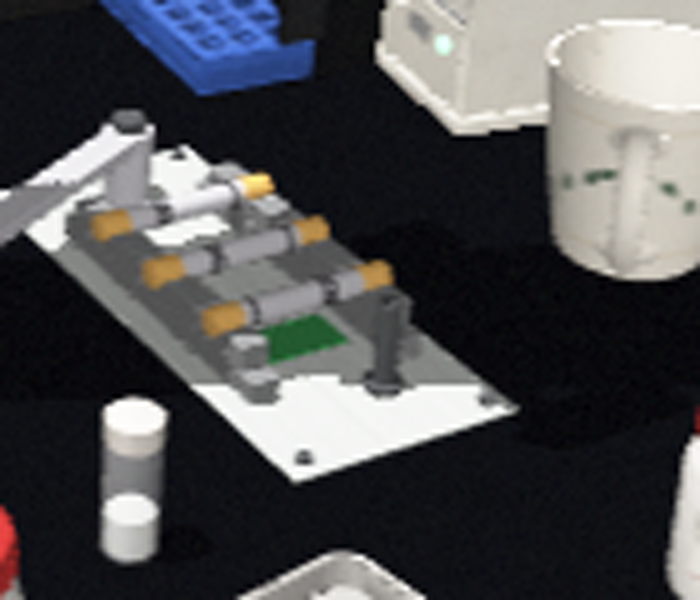

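View pics/w14.png

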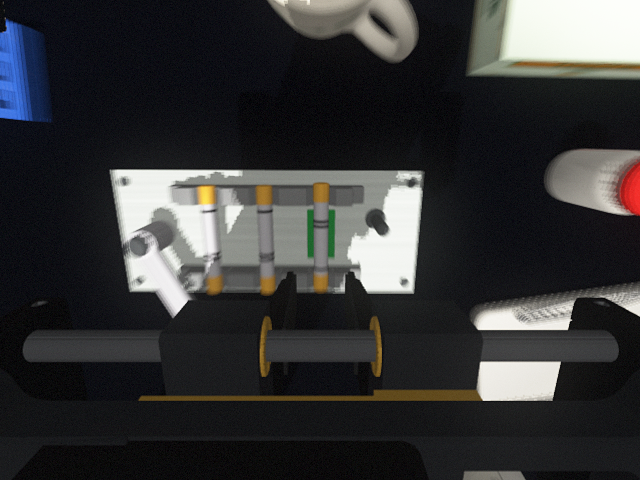

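```bash
cat >> h.py <<'E'
PIN=np.array([0.5995,0.0075])
def tgt(phi_deg,off=.020,r=.185):
    p=np.radians(phi_deg);u=np.array([np.cos(p),np.sin(p)]);t=np.array([-u[1],u[0]])
    return PIN+r*u-off*t,t
E
python3 -c "
from h import *
a=cam('scene');print('mug handle',pl(a,(308,172),.05),'scr',pl(a,(355,328),.01),pl(a,(382,281),.01))
c,t=tgt(-147.5,.04);print(c,t);go((c[0],c[1],.13),zax=(t[0],t[1],0))"
```

```text
mug handle [ 0.75980008 -0.16111487  0.05      ] scr [0.36025278 0.15396394 0.01      ] [0.38560789 0.00256544 0.01      ]
[ 0.4219806  -0.05816477] [ 0.53729961 -0.84339145]
travel mm [186.8   4.5 -94.5]
 rot [ -0.1 -26.3  -0.4]
 rot [ 5.000e-01  1.537e+02 -1.000e-01]
```

```bash
python3 -m crank '{"jaw":[0,0,0,0,0],"travel":[[0.036,0,-0.018],[0.072,0,-0.036],[0.108,0,-0.054],[0.144,0,-0.073],[0.187,0,-0.0945]],"rot":[[0,-5,0],[0,-10,0],[0,-15,0],[0,-20,0],[0,-26.3,0]]}'; python3 -m crank '{"jaw":[0,0,0,0,0],"travel":[[0,0,0],[0,0,0],[0,0,0],[0,0,0],[0,0,0]],"rot":[[0,0,0],[0,0,0],[0,0,0],[0,0,0],[0,0,0]]}'; python3 -c "
from h import *
f=cam('wrist');save(f,'w15.png')
f=cam('scene');save(f,'s2.png',(240,130,480,310),3.3)
c,t=tgt(-147.5,.04);go((c[0],c[1],.05),zax=(t[0],t[1],0))"
```

```text
time_s: 13.38
ee_pos: [0.4255, -0.0597, 0.1334]
ee_rot: [0.201, -0.198, 0.679, -0.678]
force: [-0.4, 0.9, 2.0]
opening: 0.0015
time_s: 13.8
ee_pos: [0.4268, -0.0603, 0.1338]
ee_rot: [0.201, -0.197, 0.679, -0.678]
force: [-0.3, 1.1, 0.9]
opening: 0.0004
travel mm [ 3.1 83.5 -4.1]
 rot [-0.   0.2 -0.2]
 rot [  -0.4 -179.8    0. ]
```

View pics/w15.png

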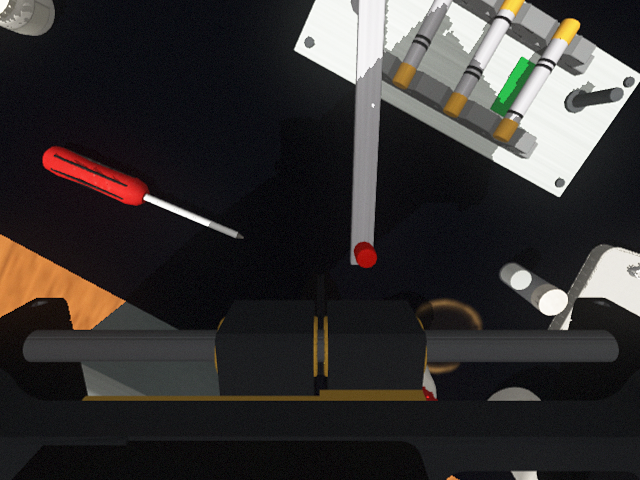

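View pics/s2.png

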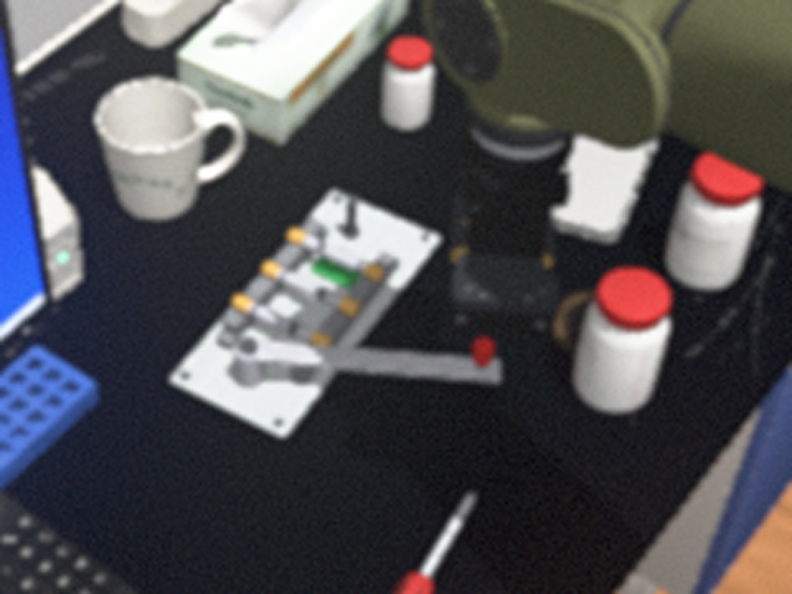

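```bash
python3 -c "
from h import *
f=cam('wrist');k=pl(f,(366,260),.069);print(k,np.degrees(np.arctan2(*(k[:2]-PIN)[::-1])),np.hypot(*(k[:2]-PIN)))
s,p,M=state();print('tool->knob',M.T@(k-p)*1000)
print('stop',pl(f,(613,94),.045))"
```

```text
[ 0.44192286 -0.09120815  0.069     ] -147.93649208339528 0.18594045748693402
tool->knob [ 3.93373972 64.36865715 34.67745944]
stop [ 0.63159537 -0.17411686  0.045     ]
```

```bash
python3 -m crank '{"jaw":[0,0,0,0,0],"travel":[[0.003,0.02,-0.004],[0.003,0.045,-0.004],[0.003,0.07,-0.004],[0.003,0.082,-0.004],[0.003,0.082,-0.004]],"rot":[[0,0,0],[0,0,0],[0,0,0],[0,0,0],[0,0,0]]}'; python3 -c "
from h import *
f=cam('wrist');save(f,'w16.png')
f=cam('side');save(f,'d9.png',(220,200,460,380),3.3)
for ph in(-147.5,-142,-137,-132,-127):
  c,t=tgt(ph);go((c[0],c[1],.051),zax=(t[0],t[1],0))"
```

```text
time_s: 14.37
ee_pos: [0.4194, -0.0576, 0.0478]
ee_rot: [0.198, -0.2, 0.68, -0.677]
force: [-1.2, 0.2, 0.1]
opening: 0.0006
travel mm [ 0.1  0.3 19.9]
 rot [ 0.   0.2 -0.2]
 rot [  -0.3 -179.8   -0. ]
travel mm [ 1.2  0.3 37.7]
 rot [ 0.  -5.3 -0.2]
 rot [  0.3 174.7   0. ]
travel mm [ 0.7  0.3 54. ]
 rot [  0.  -10.3  -0.2]
 rot [  0.3 169.7   0. ]
travel mm [-1.1  0.3 70.1]
 rot [  0.  -15.3  -0.2]
 rot [  0.3 164.7   0. ]
travel mm [-4.4  0.3 86. ]
 rot [ -0.  -20.3  -0.2]
 rot [  0.3 159.7  -0. ]
```

View pics/w16.png

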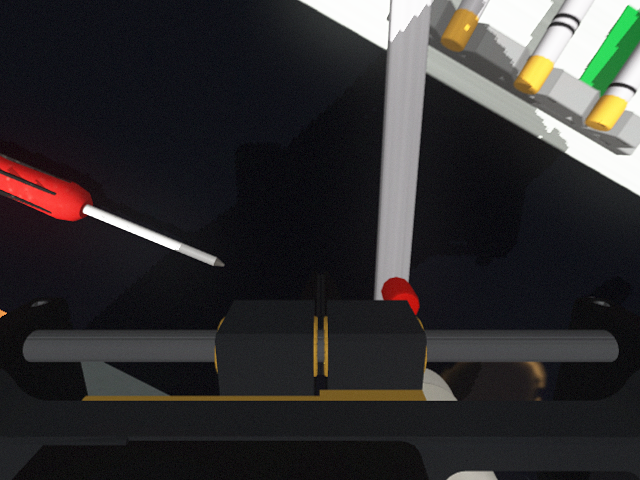

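View pics/d9.png

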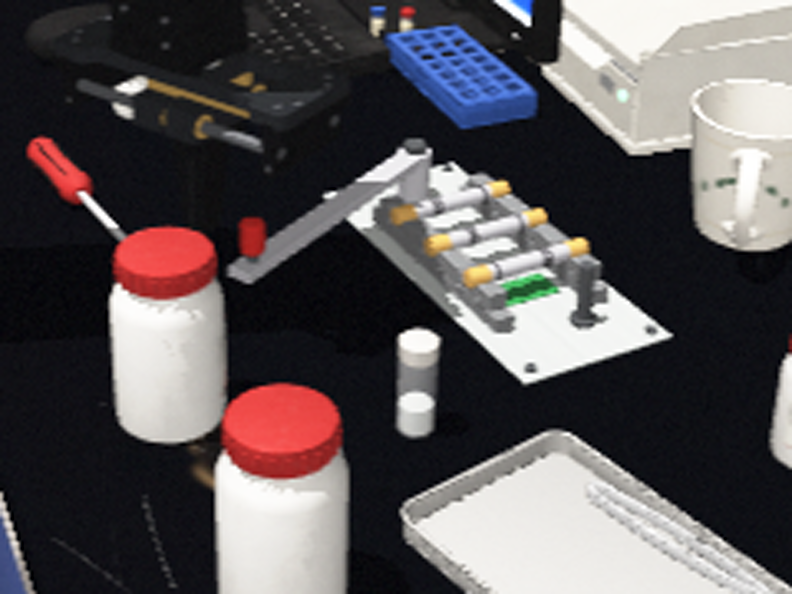

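The pusher is behind the knob, with about 20 mm still to close. I'll push gently along the arc.

```bash
python3 -m crank '{"jaw":[0,0,0,0,0],"travel":[[0,0,0.01],[0,0,0.018],[0.0005,0,0.026],[0.001,0,0.034],[0.0011,0,0.042]],"rot":[[0,0,0],[0,0,0],[0,-1.8,0],[0,-4,0],[0,-6.6,0]]}'; python3 -c "
from h import *
f=cam('wrist');save(f,'w17.png')
s,p,M=state();d=p[:2]-PIN;print(s['force'],np.hypot(*d),np.degrees(np.arctan2(d[1],d[0])))
for ph in(-141,-138,-135,-132,-129,-126):
  c,t=tgt(ph);go((c[0],c[1],.051),zax=(t[0],t[1],0))" | grep -v 1[5-9]..[0-9]
```

```text
time_s: 14.88
ee_pos: [0.4455, -0.0955, 0.0528]
ee_rot: [-0.24, 0.236, -0.666, 0.666]
force: [-0.4, 1.4, -0.1]
opening: 0.0004
travel mm [ 0.5  2.1 -4.4]
 rot [-0.2  0.4 -0.3]
travel mm [1.3 2.1 5.3]
 rot [-0.2 -2.6 -0.3]
travel mm [ 1.7  2.1 15. ]
 rot [-0.2 -5.6 -0.3]
travel mm [ 1.6  2.1 24.7]
 rot [-0.2 -8.6 -0.3]
travel mm [ 0.9  2.2 34.5]
 rot [ -0.2 -11.6  -0.3]
travel mm [-0.3  2.2 44.1]
 rot [ -0.2 -14.6  -0.3]
```

View pics/w17.png

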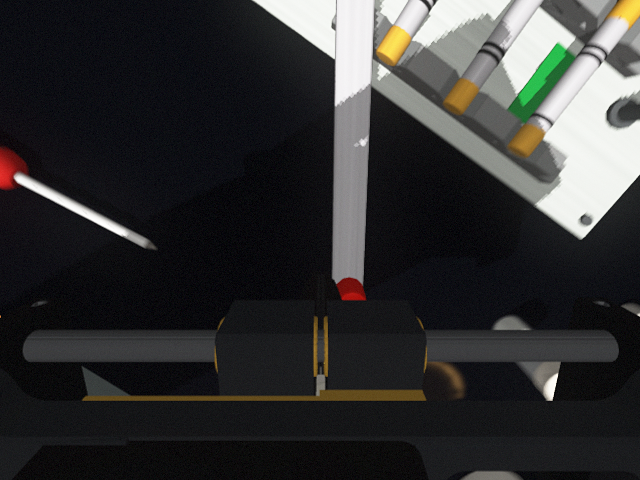

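Contact made (knob at (349,290) against the finger), and it pushes with little force. I'll continue along the arc.

```bash
python3 -m crank '{"jaw":[0,0,0,0,0],"travel":[[0.001,0.001,0.009],[0.0015,0.002,0.018],[0.0017,0.002,0.027],[0.001,0.002,0.035],[-0.0003,0.002,0.044]],"rot":[[0,-3,0],[0,-6,0],[0,-9,0],[0,-11.6,0],[0,-14.6,0]]}'; python3 -c "
from h import *
s,p,M=state();print(s['force'])
for ph in(-123,-120,-117,-114,-111):
  c,t=tgt(ph);go((c[0],c[1],.051),zax=(t[0],t[1],0))" | grep -v 1[5-9]..[0-9]
```

```text
time_s: 15.35
ee_pos: [0.4754, -0.1313, 0.0522]
ee_rot: [-0.324, 0.319, -0.629, 0.631]
force: [0.3, 0.9, 0.5]
opening: 0.0004
[0.26250422 0.86628449 0.5462882 ]
travel mm [0.6 1.2 8.5]
 rot [-0.3 -2.9 -0.2]
travel mm [ 0.9  1.3 18.2]
 rot [-0.3 -5.9 -0.2]
travel mm [ 0.7  1.3 28. ]
 rot [-0.4 -8.9 -0.2]
travel mm [-0.   1.4 37.7]
 rot [ -0.4 -11.9  -0.2]
travel mm [-1.3  1.4 47.4]
 rot [ -0.4 -14.9  -0.2]
```

```bash
python3 -m crank '{"jaw":[0,0,0,0,0],"travel":[[0.0006,0.001,0.0085],[0.001,0.001,0.018],[0.0007,0.001,0.028],[0,0.001,0.0375],[-0.0013,0.001,0.047]],"rot":[[0,-2.9,0],[0,-5.9,0],[0,-8.9,0],[0,-11.9,0],[0,-14.9,0]]}'; python3 -c "
from h import *
s,p,M=state();print(s['force'])
f=cam('wrist');save(f,'w18.png')
f=cam('side');save(f,'d10.png',(220,200,460,380),3.3)
for ph in(-108,-105,-102,-99,-96):
  c,t=tgt(ph);go((c[0],c[1],.051),zax=(t[0],t[1],0))" | grep -v 1[5-9]..[0-9]
```

```text
time_s: 15.77
ee_pos: [0.5153, -0.1588, 0.0523]
ee_rot: [-0.403, 0.398, -0.581, 0.584]
force: [0.4, 0.8, 0.1]
opening: 0.0004
[0.35203372 0.84312599 0.05288258]
travel mm [0.3 1.8 7.8]
 rot [-0.6 -3.1 -0.1]
travel mm [ 0.6  1.9 17.5]
 rot [-0.6 -6.1 -0.1]
travel mm [ 0.3  2.  27.2]
 rot [-0.6 -9.1 -0.1]
 rot [ 1.000e-01  1.709e+02 -8.000e-01]
travel mm [-0.4  2.1 36.9]
 rot [ -0.6 -12.1  -0.1]
 rot [ 1.000e-01  1.679e+02 -8.000e-01]
travel mm [-1.7  2.2 46.6]
 rot [ -0.6 -15.1  -0.1]
 rot [ 1.000e-01  1.649e+02 -8.000e-01]
```

View pics/w18.png

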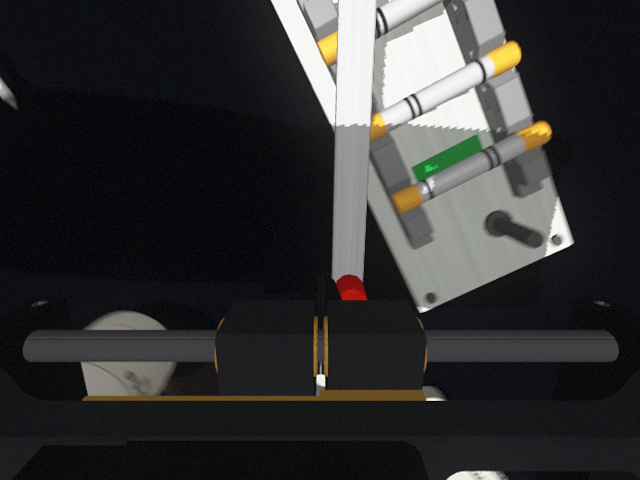

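View pics/d10.png

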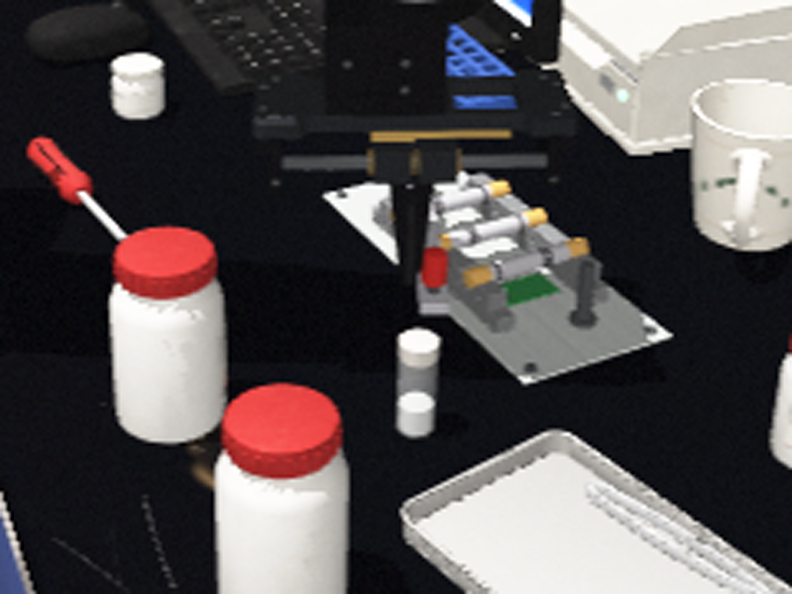

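The bar is coming round and is clear of the vial (crop (418,385)). The knob at (349,287) is still in contact. Continuing.

```bash
python3 -m crank '{"jaw":[0,0,0,0,0],"travel":[[0.0003,0.001,0.008],[0.0006,0.001,0.0175],[0.0003,0.001,0.027],[-0.0004,0.001,0.037],[-0.0017,0.001,0.0465]],"rot":[[0,-3.1,0],[0,-6.1,0],[0,-9.1,0],[0,-12.1,0],[0,-15.1,0]]}'; python3 -c "
from h import *
s,p,M=state();print(s['force'])
f=cam('wrist');save(f,'w19.png')
for ph in(-94,-92,-90,-88,-86,-84.2):
  c,t=tgt(ph);go((c[0],c[1],.051),zax=(t[0],t[1],0))" | grep -v 1[5-9]..[0-9]
```

```text
time_s: 16.28
ee_pos: [0.5602, -0.1746, 0.0525]
ee_rot: [-0.475, 0.471, -0.523, 0.528]
force: [-0.7, 0.5, -1.1]
opening: 0.0008
[-0.65338446  0.49062299 -1.06563212]
travel mm [0.  2.1 4.7]
 rot [-0.7 -1.9  0.1]
 rot [-1.000e-01  1.781e+02 -1.100e+00]
travel mm [ 0.4  2.1 11.2]
 rot [-0.7 -3.9  0.1]
 rot [-1.000e-01  1.761e+02 -1.100e+00]
travel mm [ 0.5  2.2 17.7]
 rot [-0.7 -5.9  0.1]
 rot [-1.000e-01  1.741e+02 -1.000e+00]
travel mm [ 0.5  2.3 24.2]
 rot [-0.7 -7.9  0.1]
 rot [-1.000e-01  1.721e+02 -1.000e+00]
travel mm [ 0.2  2.4 30.7]
 rot [-0.7 -9.9  0.1]
travel mm [-0.3  2.4 36.5]
 rot [ -0.7 -11.7   0.1]
```

View pics/w19.png

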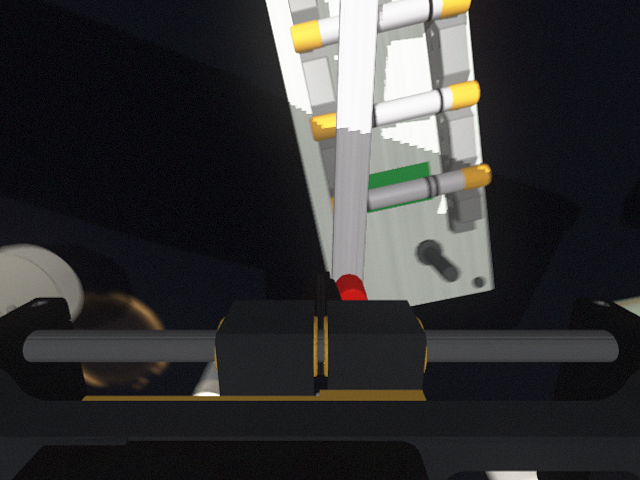

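```bash
python3 -m crank '{"jaw":[0,0,0,0,0],"travel":[[0,0.001,0.006],[0.0004,0.002,0.012],[0.0005,0.002,0.018],[0.0005,0.002,0.024],[0.0005,0.002,0.028]],"rot":[[0,-2,0],[0,-4,0],[0,-6,0],[0,-8,0],[0,-9,0]]}'; python3 -c "
from h import *
s,p,M=state();print(s['force'])
f=cam('wrist');save(f,'w20.png')
for ph in(-86,-85,-84.2):
  c,t=tgt(ph);go((c[0],c[1],.051),zax=(t[0],t[1],0))" | grep -v 1[5-9]..[0-9]
```

```text
time_s: 16.75
ee_pos: [0.5898, -0.1786, 0.0517]
ee_rot: [0.515, -0.511, 0.483, -0.49]
force: [-1.7, 1.1, 0.8]
opening: 0.0006
travel mm [-0.1  0.8  2. ]
 rot [-0.7 -0.9  0.2]
travel mm [0.2 0.9 5.3]
 rot [-0.7 -1.9  0.2]
travel mm [0.3 0.9 7.9]
 rot [-0.7 -2.7  0.2]
```

View pics/w20.png

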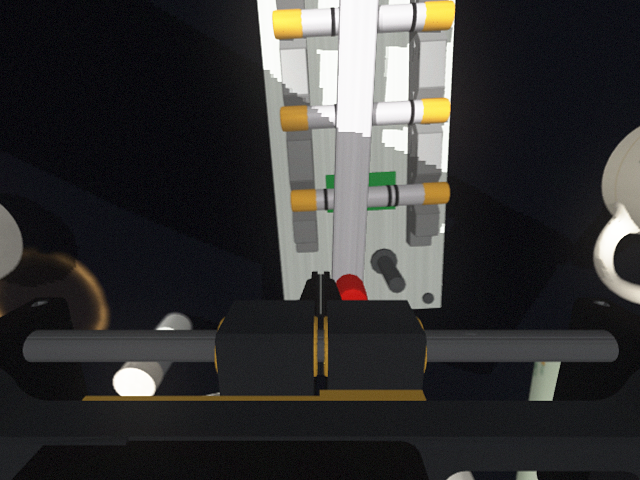

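The bar is close to the stop: the stop post is at (383,262) and the bar edge at about (365,262). Creeping now.

```bash
python3 -m crank '{"jaw":[0,0,0,0],"travel":[[0,0,0.002],[0,0,0.004],[0,0,0.006],[0,0,0.006]],"rot":[[0,-1,0],[0,-2,0],[0,-2.7,0],[0,-2.7,0]]}'; python3 -m crank '{"jaw":[0,0,0],"travel":[[0,0,0.001],[0,0,0.002],[0,0,0.002]],"rot":[[0,0,0],[0,0,0],[0,0,0]]}';python3 -m crank '{"jaw":[0,0,0],"travel":[[0,0,0.001],[0,0,0.002],[0,0,0.002]],"rot":[[0,0,0],[0,0,0],[0,0,0]]}'; python3 -c "
from h import *
f=cam('wrist');save(f,'w21.png',(220,120,520,320),2.6)"
```

```text
time_s: 17.13
ee_pos: [0.5966, -0.1784, 0.052]
ee_rot: [0.527, -0.522, 0.47, -0.478]
force: [0.8, -0.3, -0.0]
opening: 0.0002
time_s: 17.38
ee_pos: [0.5987, -0.1782, 0.0521]
ee_rot: [0.527, -0.522, 0.47, -0.478]
force: [-0.8, 0.1, -0.1]
opening: 0.0002
time_s: 17.63
ee_pos: [0.6009, -0.178, 0.0521]
ee_rot: [0.527, -0.522, 0.47, -0.478]
force: [-0.7, 0.4, -0.2]
opening: 0.0007
```

View pics/w21.png

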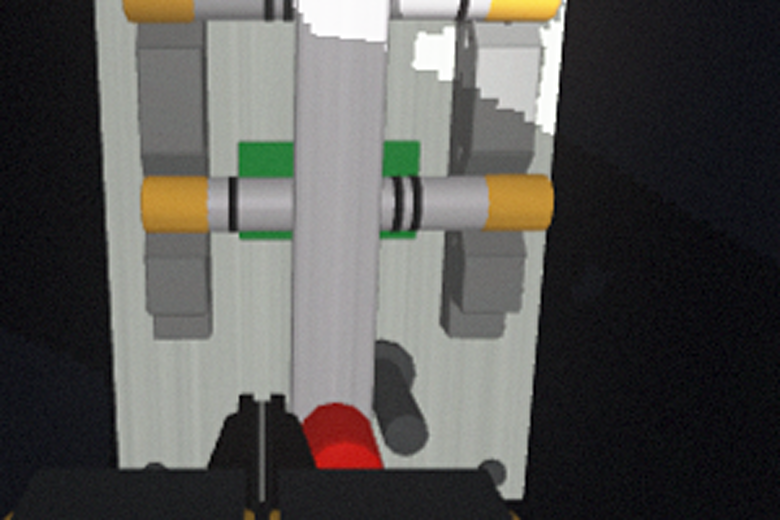

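A gap of a few mm to the post remains. Continuing in small steps.

```bash
python3 -m crank '{"jaw":[0,0,0],"travel":[[0,0,0.001],[0,0,0.0015],[0,0,0.0015]],"rot":[[0,0,0],[0,0,0],[0,0,0]]}';python3 -m crank '{"jaw":[0,0,0],"travel":[[0,0,0.001],[0,0,0.0015],[0,0,0.0015]],"rot":[[0,0,0],[0,0,0],[0,0,0]]}'; python3 -c "
from h import *
f=cam('wrist');save(f,'w22.png',(220,120,520,320),2.6)"
```

```text
time_s: 17.93
ee_pos: [0.6024, -0.1778, 0.0521]
ee_rot: [0.527, -0.522, 0.47, -0.478]
force: [-0.7, -1.0, -0.3]
opening: 0.0006
time_s: 18.18
ee_pos: [0.6028, -0.1778, 0.052]
ee_rot: [0.526, -0.523, 0.471, -0.477]
force: [-5.2, -0.7, 2.2]
opening: 0.0004
```

View pics/w22.png

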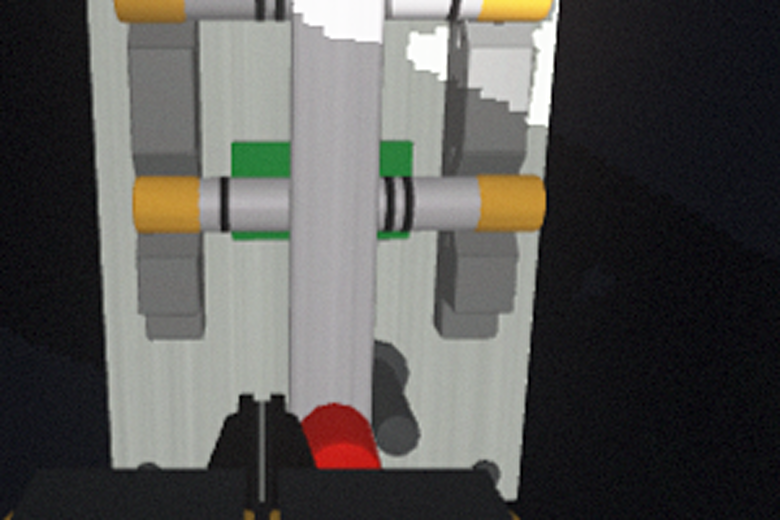

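The reaction jumped to 5 N against the push, so the stop is reached. One small confirming press, then back off straight and rise.

```bash
python3 -m crank '{"jaw":[0,0,0],"travel":[[0,0,0.0007],[0,0,0.0007],[0,0,0.0007]],"rot":[[0,0,0],[0,0,0],[0,0,0]]}';python3 -m crank '{"jaw":[0,0,0,0,0],"travel":[[0,0,-0.003],[0,0,-0.01],[0,0,-0.02],[0,-0.02,-0.025],[0,-0.05,-0.025]],"rot":[[0,0,0],[0,0,0],[0,0,0],[0,0,0],[0,0,0]]}'; python3 -m crank '{"jaw":[0,0,0,0,0],"travel":[[0,-0.03,0],[0,-0.06,0],[0,-0.09,0],[0,-0.12,0],[0,-0.15,0]],"rot":[[0,0,0],[0,0,0],[0,0,0],[0,0,0],[0,0,0]]}';  python3 -c "
from h import *
f=cam('wrist');save(f,'w23.png')
print(caps(f,(0,0,640,330),.024))
f=cam('side');save(f,'d11.png',(300,200,480,340),4.4)
f=cam('scene');save(f,'s3.png',(260,120,460,270),4)"
```

```text
time_s: 18.48
ee_pos: [0.6028, -0.1778, 0.052]
ee_rot: [0.526, -0.523, 0.471, -0.477]
force: [-4.8, -1.7, 3.7]
opening: 0.0004
time_s: 18.9
ee_pos: [0.5731, -0.1789, 0.0978]
ee_rot: [0.525, -0.524, 0.474, -0.474]
force: [0.5, -0.4, -0.1]
opening: 0.0006
time_s: 19.32
ee_pos: [0.5723, -0.179, 0.2491]
ee_rot: [0.525, -0.524, 0.474, -0.474]
force: [0.5, 0.2, -0.3]
opening: 0.0005
[([327.1, 86.1], array([ 0.56748925, -0.04414338,  0.024     ])), ([399.6, 86.1], array([ 0.64428204, -0.0363545 ,  0.024     ])), ([35.3, 220.2], array([ 0.24113724, -0.22368745,  0.024     ])), ([397.2, 131.0], array([ 0.64914861, -0.08174541,  0.024     ])), ([327.0, 131.5], array([ 0.57230743, -0.09000241,  0.024     ])), ([328.9, 173.5], array([ 0.57930596, -0.13504992,  0.024     ])), ([396.6, 173.1], array([ 0.65579117, -0.12681012,  0.024     ])), ([205.8, 226.0], array([ 0.44082521, -0.21057899,  0.024     ])), ([153.6, 238.9], array([ 0.37896414, -0.2327824 ,  0.024     ])), ([465.6, 307.6], array([ 0.76986217, -0.28424487,  0.024     ])), ([315.5, 323.1], array([ 0.58246839, -0.32512915,  0.024     ])), ([325.4, 323.4], array([ 0.59517463, -0.32422296,  0.024     ]))]
```

View pics/w23.png

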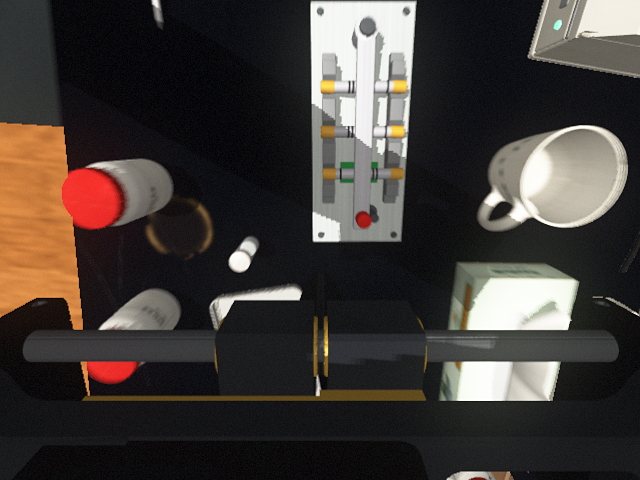

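View pics/d11.png

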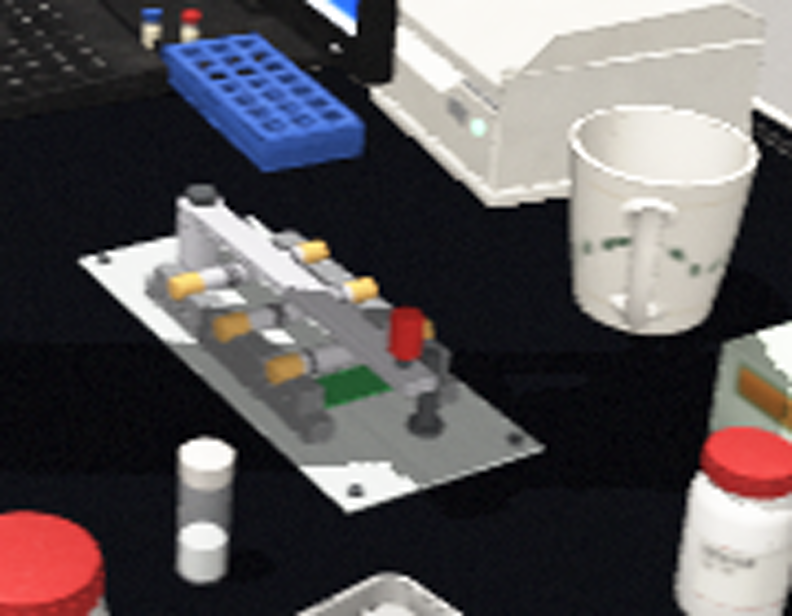

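View pics/s3.png

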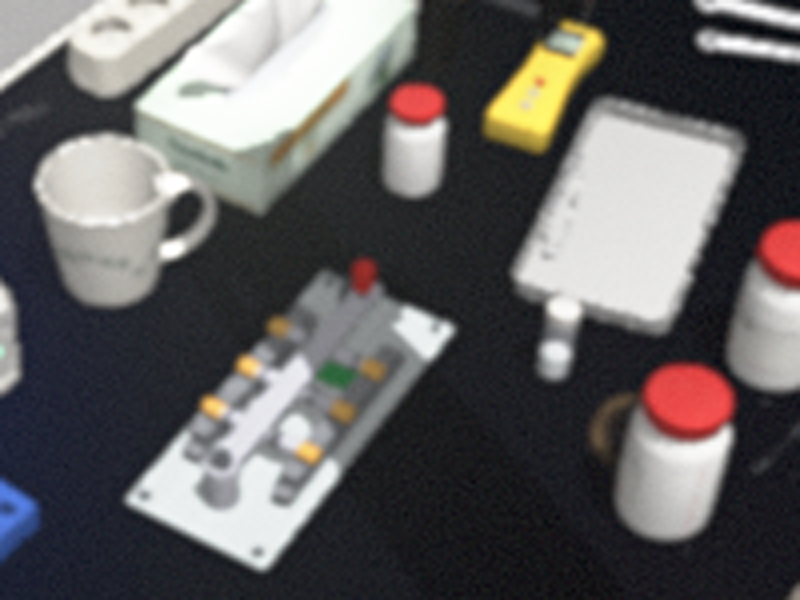

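The bar is closed against the stop (knob at (363,219) in the wrist view), all three tubes are in their grooves, and the vial stands upright. Handing in.

```bash
python3 -c "
from station import workorder
print(workorder.finish_job())"
```

```text
the job is handed in; nothing more can be done
None
```

I finished the job and handed it in at about 19.5 s of the 72 s allowed; no verdict comes back.

**What I did**
- **Vial:** this was the vessel in the bar's way. I moved it to about (0.49, -0.23), outside the bar's sweep, and left it upright.
- **Spare tube:** I laid it in the green-marked groove.
- **Bar:** I pushed the knob round with the closed fingers. At the stop the reaction rose to about 5 N, and a further 0.7 mm press moved it no further. I then backed off and raised the arm clear.

**What the last pictures showed**
- The bar lies over all three tubes and against the stop post.
- The spare tube is seated about 2 mm off centre along its groove, which is within the camera error.
- The two original tubes are where they were, within about 1–2 mm of measurement scatter. The vial and the small red-lid jar stand upright. The white pot was out of these last views, but it was standing untouched in a side view taken while the bar was being pushed.
- The highest force I read at the end of any move was about 6 N. No check failed.

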